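# Spacers in order of height on the setting-out rail

### The arm

A 6-joint arm with a two-finger parallel gripper is mounted at the origin on a cart in front of the work surface, level with it; the furniture and walls round the work are solid. World frame = base frame: x ahead of the robot, y to its left, z up, the work surface at z = 0. Lengths are in mm, angles in rad, forces in N, time in s.
With the tool pointing down it reaches from about 350 to 725 mm from the base axis. Payload 4.3 kg.
Tool frame: the origin (TCP) lies on the centre line of the jaws, within the pads' length; the fingertips stand 19 mm ahead of it and the grasp point (between the pads) is the TCP; z points along the fingers, y is the line along which they close (so a half turn about z gives the same grasp; the last joint's range is limited). The gripper opens to 85 mm and grips with 20 to 120 N. Pads are 22 mm wide; open, the fingers measure 114 mm over their backs; the gripper's body (76 mm by 85 mm) begins 54 mm behind the grasp point. The pads swing forward as they close: fully open they stand 13 mm farther back than shut.
Start: joints at [1.231, 0.377, 0.081, 1.274, 0, 1.46], TCP at [130.98, 559.922, 214.929] pointing down, gripper open.
Joint ranges: [-2.72, 2.72], [-0.84, 1.66], [-1.02, 1.22], [-1.77, 2.12], [-1.37, 1.28], [-3.14, 3.14]. Speed limits (rad/s): [2.57, 2.57, 3.14, 3.14, 3.14, 3.14].

### API

Orientations are given as [roll, pitch, yaw] about the fixed x, y, z axes, in that order (R = Rz(yaw) Ry(pitch) Rx(roll)).
In Python, from cell import arm, imaging gives the robot as it stands. The module is installed in compiled form; this text tells all that it offers.
- The arm moves only by the tool drive_tool, never from a script. Its argument "series" is a list of rows, each an object with "translation": the shift along the tool's x, y, z in mm, a list of three; "rotation": the turn, a rotation vector about the tool's x, y, z in rad, a list of three; "jaw": the gripper's target within -1 to 1 (fully open at 1, half-way at 0, shut at -1). In form: [{"translation": [tx, ty, tz], "rotation": [rx, ry, rz], "jaw": jaw}, ...]. A call has exactly 5 rows; each row shifts and turns the commanded pose from where the row before left it, along the tool's axes as they then stand; what a row does not reach is not made up. A row lasts 1/10 s, in which the tool goes at most 50 mm and 8.59 degrees, less where a joint would pass 70% of its speed; a pose out of reach is approached as far as the arm can. A call with a gripper value outside its range is refused whole. The fingers move at their own pace and stop on an object; "squeeze" is the grip in N (left out, the last holds). Time passes only in rows, so rows that do not move let the fingers close, or fill a call up. It gives the time, the measured TCP pose, the force, the opening and the grip force at its end, in the units of the state.
- arm.read_state(): the state, without advancing time (a new reading comes with each control period).
- imaging.read_camera(name): name is "scene" or "top"; returns the picture (420x560x3 uint8, blue, green, red); there is no depth.
- imaging.camera_info(name): a dict with "camera_matrix" (3x3 intrinsics, pixels), "position" and "rotation" of the camera in the world. Camera axes: x right, y down, z forward; pixel columns grow to the right and rows downward; lengths in mm; the calibration is good to about 2 mm. A picture is of the moment at which its call begins. camera_info takes no time and is no camera call.
- arm.finish_job(): hands the job in; it is judged then, once.
The state is a dict: "time": time; "q": joint angles; "joint_vel": joint speeds; "tau": joint torques, N m; "tool_pos": TCP position; "tool_rot": TCP orientation; "ft_force": force on the tool from outside, world axes, zero at the start; "ft_torque": the same for the moment, N m; "gripper_width": opening from 0.0 (shut) to 1.0 (fully open); "finger_force": force on a finger pad.
Only numpy, scipy, OpenCV 4.12 (cv2) and the standard library are available. Lean on these libraries where they do the work, as an engineer would, in place of code of your own. Each camera call takes 0.05 s, during which the arm holds its last target. There are 200 camera calls.

### The job

Set the four turned steel spacers out on the wooden rail for the slotting machine, in order of height: stand one upright in the middle of each black rubber pad, the shortest on the pad next to the raised end stop, then rising steadily to the tallest on the pad farthest from it. Do not let any spacer fall over on the way.

Things in the scene. Friction and masses are not known exactly. Their poses are not given: they have to be found in the camera images.
- spacer_24: the shortest of four upright turned steel spacers, a plain cylinder 36 mm in diameter and 24 mm high with a blind 15 mm hole in its top (12 mm deep); about 0.13 kg; origin at the centre of its underside, z up along its axis; at the start it stands on the bench
- spacer_36: the second shortest of four upright turned steel spacers, a plain cylinder 30 mm in diameter and 36 mm high with a blind 15 mm hole in its top (12 mm deep); about 0.16 kg; origin at the centre of its underside, z up along its axis; at the start it stands on the bench
- spacer_48: the second tallest of four upright turned steel spacers, a plain cylinder 38 mm in diameter and 48 mm high with a blind 15 mm hole in its top (12 mm deep); about 0.19 kg; origin at the centre of its underside, z up along its axis; at the start it stands on the bench
- spacer_60: the tallest of four upright turned steel spacers, a plain cylinder 33 mm in diameter and 60 mm high with a blind 15 mm hole in its top (12 mm deep); about 0.21 kg; origin at the centre of its underside, z up along its axis; at the start it stands on the bench
- pad1: black rubber disc, 56 mm in diameter and 2 mm thick, number 1 of a straight row of four at 68 mm spacing on a wooden rail (74 x 346 x 12 mm, fixed to the bench); fixed; origin at the centre of its underside, 12 mm above the bench, so a spacer on it stands 14 mm above the bench; y axis along the row from pad1 to pad4, x axis across the rail
- pad2: black rubber disc, 56 mm in diameter and 2 mm thick, number 2 of a straight row of four at 68 mm spacing on a wooden rail (74 x 346 x 12 mm, fixed to the bench); fixed; origin at the centre of its underside, 12 mm above the bench, so a spacer on it stands 14 mm above the bench; y axis along the row from pad1 to pad4, x axis across the rail
- pad3: black rubber disc, 56 mm in diameter and 2 mm thick, number 3 of a straight row of four at 68 mm spacing on a wooden rail (74 x 346 x 12 mm, fixed to the bench); fixed; origin at the centre of its underside, 12 mm above the bench, so a spacer on it stands 14 mm above the bench; y axis along the row from pad1 to pad4, x axis across the rail
- pad4: black rubber disc, 56 mm in diameter and 2 mm thick, number 4 of a straight row of four at 68 mm spacing on a wooden rail (74 x 346 x 12 mm, fixed to the bench); fixed; origin at the centre of its underside, 12 mm above the bench, so a spacer on it stands 14 mm above the bench; y axis along the row from pad1 to pad4, x axis across the rail
- end_stop: raised steel bar, 70 mm across the rail, 13 mm thick, 16 mm high, screwed on top of one end of the rail (either the pad1 end or the pad4 end, it varies), 61 mm beyond the centre of the nearest pad; the other end has only a flat plate 2 mm thick; origin at the centre of its underside, 12 mm above the bench
- slotting_machine: the bench slotting machine behind the work, fixed, an obstacle only; origin on the bench under its middle. Its grey starter box rises to 250 mm above the bench with its front corner at about x 0.51, y 0.05, and its base comes forward to about x 0.49 at y -0.33: between spacers and rail, carry things across drawn in towards the robot, or well above it
There are look-alikes about, which are no part of the job. What is shaped like the spacer_48 but purple or turquoise is not meant.

How it is judged (in metres and radians):
At the end, for the whole second after the job is handed in: Counted from the end stop, the pads carry the 24, 36, 48 and 60 mm spacers in that order, each upright (within 0.1 rad), its axis within 12 mm of the pad's centre, resting on the pad, released and at rest (((horizontal distance between end_stop and pad1 below 0.1 m and (horizontal distance between spacer_24 and pad1 below 0.012 m and z of spacer_24 in the frame of pad1 between -0.002 and 0.005 m and angle between spacer_24's own z axis and vertical below 0.1 rad and linear speed of spacer_24 below 0.01 m/s and contact force between spacer_24 and the fingers below 0.05 N) and (horizontal distance between spacer_36 and pad2 below 0.012 m and z of spacer_36 in the frame of pad2 between -0.002 and 0.005 m and angle between spacer_36's own z axis and vertical below 0.1 rad and linear speed of spacer_36 below 0.01 m/s and contact force between spacer_36 and the fingers below 0.05 N) and (horizontal distance between spacer_48 and pad3 below 0.012 m and z of spacer_48 in the frame of pad3 between -0.002 and 0.005 m and angle between spacer_48's own z axis and vertical below 0.1 rad and linear speed of spacer_48 below 0.01 m/s and contact force between spacer_48 and the fingers below 0.05 N) and (horizontal distance between spacer_60 and pad4 below 0.012 m and z of spacer_60 in the frame of pad4 between -0.002 and 0.005 m and angle between spacer_60's own z axis and vertical below 0.1 rad and linear speed of spacer_60 below 0.01 m/s and contact force between spacer_60 and the fingers below 0.05 N)) or (horizontal distance between end_stop and pad4 below 0.1 m and (horizontal distance between spacer_24 and pad4 below 0.012 m and z of spacer_24 in the frame of pad4 between -0.002 and 0.005 m and angle between spacer_24's own z axis and vertical below 0.1 rad and linear speed of spacer_24 below 0.01 m/s and contact force between spacer_24 and the fingers below 0.05 N) and (horizontal distance between spacer_36 and pad3 below 0.012 m and z of spacer_36 in the frame of pad3 between -0.002 and 0.005 m and angle between spacer_36's own z axis and vertical below 0.1 rad and linear speed of spacer_36 below 0.01 m/s and contact force between spacer_36 and the fingers below 0.05 N) and (horizontal distance between spacer_48 and pad2 below 0.012 m and z of spacer_48 in the frame of pad2 between -0.002 and 0.005 m and angle between spacer_48's own z axis and vertical below 0.1 rad and linear speed of spacer_48 below 0.01 m/s and contact force between spacer_48 and the fingers below 0.05 N) and (horizontal distance between spacer_60 and pad1 below 0.012 m and z of spacer_60 in the frame of pad1 between -0.002 and 0.005 m and angle between spacer_60's own z axis and vertical below 0.1 rad and linear speed of spacer_60 below 0.01 m/s and contact force between spacer_60 and the fingers below 0.05 N)))); the robot touches nothing.
It fails at once if a spacer has fallen over (tilted more than 0.8 rad) (angle between any of spacer_24, spacer_36, spacer_48, spacer_60's own z axis and vertical above 0.8 rad).
It also fails if it takes over 120 s, if anything falls off the work surface, if the arm or the gripper's body presses on something with over 40 N, if the wrist force passes 120 N, or if a joint passes its speed limit or range.

## Working session

There is one attempt and no reset: what is moved stays moved. The work goes in short steps, Python scripts to look and compute and a tool call to move; the robot and the scene stay as the last step left them, time stands still between calls to the robot, and variables do not carry over. Pictures are saved under pics/ and viewed, at most 16 in all, crops included, and the job is handed in when it is done.

Besides the shell and the picture viewer there is one more tool, called after "Call:" by a JSON object that holds its "op" and its "data". drive_tool: Moves the arm, as the interface text tells. Its arguments: {"type":"object","properties":{"series":{"type":"array","items":{"type":"object","properties":{"translation":{"type":"array","items":{"type":"number"}},"rotation":{"type":"array","items":{"type":"number"}},"jaw":{"type":"number"}}}},"squeeze":{"type":"number"}},"required":["series"]}

```bash
mkdir -p pics; python3 - <<'E'
from cell import arm, imaging
import cv2
for n in("scene","top"):
    cv2.imwrite(f"pics/{n}0.png",imaging.read_camera(n)); print(imaging.camera_info(n))
print(arm.read_state())
E
```

```text
{'camera_matrix': array([[412.97864834,   0.        , 279.35273016],
       [  0.        , 412.97864834, 207.26023423],
       [  0.        ,   0.        ,   1.        ]]), 'position': array([ 108.18905311,  747.8999429 , 1060.18847608]), 'rotation': array([-2.44993028,  0.00512842, -2.56261294])}
{'camera_matrix': array([[481.8575605 ,   0.        , 276.37030485],
       [  0.        , 481.8575605 , 206.95305932],
       [  0.        ,   0.        ,   1.        ]]), 'position': array([ 371.34295366,   43.3475946 , 1539.76458658]), 'rotation': array([-3.01505608, -0.00487912, -1.56055945])}
{'time': 0.1, 'q': array([ 1.23069133e+00,  3.78024131e-01,  7.97945825e-02,  1.27438353e+00,
       -8.51526163e-07,  1.46051542e+00]), 'joint_vel': array([-0.00062689, -0.00245957,  0.00219645,  0.00029524, -0.00059866,
       -0.00049279]), 'tau': array([ 1.17900036e-03, -4.64695716e+01,  2.70581460e+01,  1.20481144e-02,
       -1.05126774e-04, -1.01187317e-05]), 'tool_pos': array([130.77246185, 559.32037792, 214.04842291]), 'tool_rot': array([-3.13978684e+00, -1.99100915e-04,  2.91176838e+00]), 'ft_force': array([ 0.05022394,  0.72792794, -0.10124049]), 'ft_torque': array([-0.01499182,  0.00794044, -0.01562601]), 'finger_force': 0.0, 'gripper_width': 1.0009406962207559}
```

View pics/scene0.png

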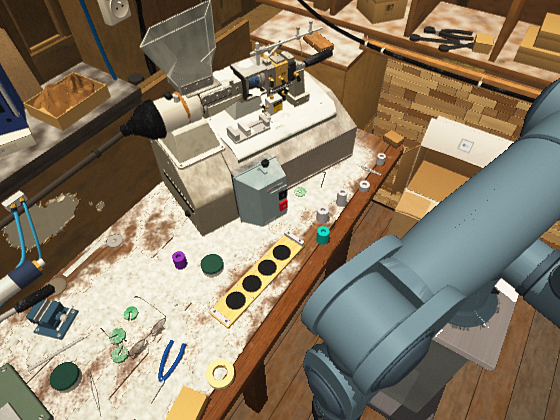

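View pics/top0.png

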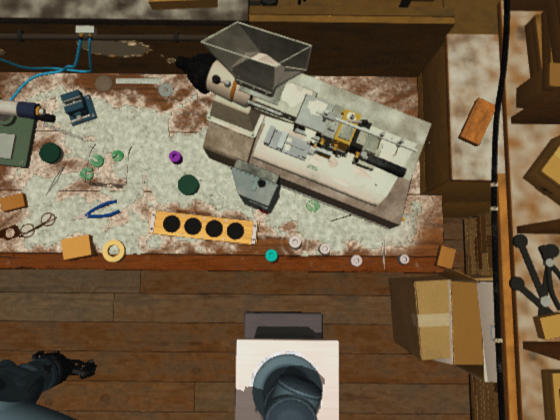

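The scene and top views show the rail with its pads at about (172–236, 223–231) in top. Four grey spacers stand at top (295,242), (324,249), (356,260) and (404,259), with a turquoise decoy at (271,256).

```bash
cat > h.py <<'E'
import numpy as np, cv2
from scipy.spatial.transform import Rotation as Ro
from cell import arm, imaging
def cam(n):
    i=imaging.camera_info(n); return i["camera_matrix"],i["position"],Ro.from_euler("xyz",i["rotation"]).as_matrix()
def ray(n,u,v,z):
    K,p,R=cam(n); d=R@np.linalg.solve(K,[u,v,1.]); return p+d*(z-p[2])/d[2]
def proj(n,P):
    K,p,R=cam(n); c=K@(R.T@(np.asarray(P,float)-p)); return c[:2]/c[2]
E
python3 - <<'E'
from h import *
s=cv2.imread("pics/scene0.png");t=cv2.imread("pics/top0.png")
a=cv2.resize(s[145:325,205:405],None,fx=4,fy=4,interpolation=2)[:600]
a=cv2.resize(s[145:335,205:405],(600,570),interpolation=2)
b=cv2.resize(t[200:275,145:265],(800,500),interpolation=2)
c=cv2.resize(t[220:275,280:420],(800,314),interpolation=2)
cv2.imwrite("pics/a.png",a);cv2.imwrite("pics/b.png",np.vstack([cv2.resize(b,(800,290*800//800)) if 0 else cv2.resize(t[200:245,145:265],(800,300),interpolation=2),cv2.resize(t[225:270,280:420],(800,257),interpolation=2)]))
for u,v,z in[(172,223,14),(193,226,14),(214,228,14),(235,231,14),(295,242,40),(324,249,40),(356,260,40),(404,259,40)]:print(u,v,ray("top",u,v,z).round(0))
# scene
for u,v,z in [(323,213,30),(341,197,30),(365,184,30),(381,158,30),(236,300,14),(282,252,14)]:print("s",u,v,ray("scene",u,v,z).round(0))
E
```

```text
172 223 [511. 369.  14.]
193 226 [502. 302.  14.]
214 228 [496. 235.  14.]
235 231 [487. 168.  14.]
295 242 [453. -21.  40.]
324 249 [ 432. -111.   40.]
356 260 [ 399. -210.   40.]
404 259 [ 404. -359.   40.]
s 323 213 [449. -19.  30.]
s 341 197 [ 433. -111.   30.]
s 365 184 [ 392. -207.   30.]
s 381 158 [ 399. -354.   30.]
s 236 300 [505. 371.  14.]
s 282 252 [484. 168.  14.]
```

View pics/a.png

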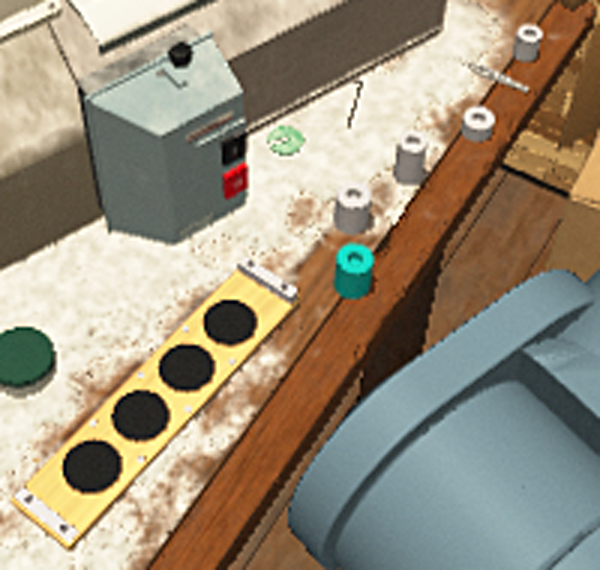

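View pics/b.png

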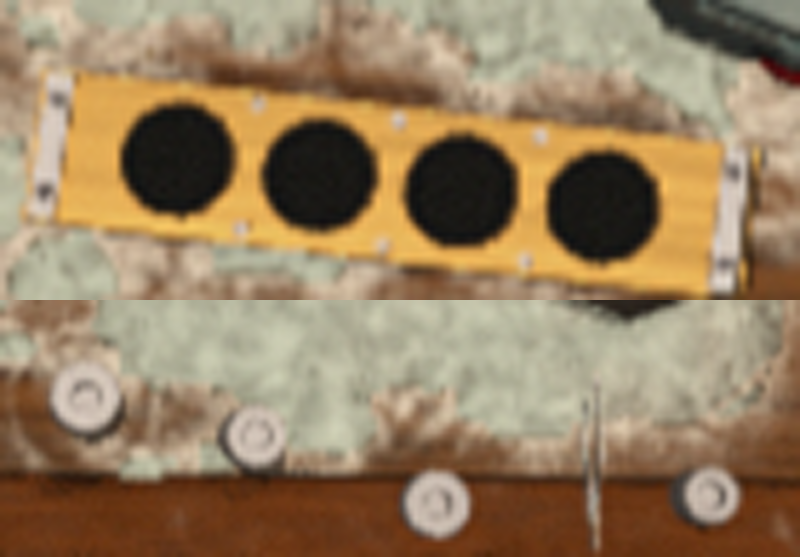

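```bash
python3 - <<'E'
from h import *
I={n:cv2.imread(f"pics/{n}0.png") for n in("scene","top")}
def tri(a,b):
    A=[];B=[]
    for n,(u,v) in (("scene",a),("top",b)):
        K,p,R=cam(n); d=R@np.linalg.solve(K,[u,v,1.]); d/=np.linalg.norm(d); M=np.eye(3)-np.outer(d,d); A.append(M);B.append(M@p)
    return np.linalg.solve(sum(A),sum(B))
def blobs(n,m,box,lo):
    x0,y0,x1,y1=box; k=np.zeros_like(m); k[y0:y1,x0:x1]=m[y0:y1,x0:x1]
    c,_=cv2.findContours(k,0,1); r=[]
    for q in c:
        if cv2.contourArea(q)>lo: e=cv2.fitEllipse(q); r.append((cv2.boundingRect(q),cv2.contourArea(q),np.round(e[0],1),np.round(e[1],1)))
    return sorted(r,key=lambda r:r[2][0])
# pads
for n,box in(("scene",(215,235,305,325)),("top",(160,210,250,245))):
    m=(I[n].max(2)<60).astype(np.uint8)*255
    for r in blobs(n,m,box,100): print(n,"pad",r[2],r[3],ray(n,*r[2],14).round(1))
for n,box in(("scene",(310,145,395,230)),("top",(284,230,415,270))):
    h=cv2.cvtColor(I[n],cv2.COLOR_BGR2HSV)
    for r in blobs(n,cv2.inRange(h,(0,0,150 if n=="top" else 90),(180,45,255)),box,30): print(n,"sp",*r)
for n,u,v,z in[("top",235,200,250),("top",232,168,250),("top",272,212,250),("scene",241,222,0),("scene",262,227,0),("scene",288,213,0)]: print("box",n,ray(n,u,v,z).round())
# stop: right bar centre, at z 28 vs 14
for z in(14,28): print("R",ray("top",145+730*.15,200+220*.15,z).round(1),ray("scene",205+267/3,145+280/3,z).round(1))
for z in(14,28): print("L",ray("top",145+52*.15,200+145*.15,z).round(1),ray("scene",205+47/3,145+513/3,z).round(1))
E
```

```text
scene pad [235.1 300. ] [16.  18.6] [507.  372.1  14. ]
scene pad [251.4 283. ] [15.2 17.6] [500.1 304.2  14. ]
scene pad [266.7 267. ] [14.4 17. ] [493.3 236.6  14. ]
scene pad [281.1 251.9] [13.6 16.3] [486.6 169.2  14. ]
top pad [171.2 223.5] [14.9 15.3] [508.9 371.2  14. ]
top pad [192.5 225.8] [14.7 15.3] [502.3 303.4  14. ]
top pad [213.7 228.2] [15.  15.3] [495.4 236.   14. ]
top pad [234.9 230.5] [14.9 15.1] [488.8 168.6  14. ]
scene sp (310, 145, 71, 80) 2027.5 [337.8 185.2] [41.5 83.9]
scene sp (359, 181, 11, 11) 81.5 [363.7 185.9] [10.  10.7]
scene sp (376, 154, 10, 11) 68.0 [380.2 159. ] [ 7.9 11.7]
top sp (289, 236, 12, 12) 96.0 [294.5 241.4] [11.  11.3]
top sp (297, 230, 107, 24) 1379.0 [346.8 238.6] [ 22.1 109.6]
top sp (351, 256, 11, 10) 73.0 [356.  260.4] [ 9.4 10.1]
top sp (400, 255, 9, 9) 49.0 [404.  258.7] [7.8 8.4]
box top [553. 151. 250.]
box top [641. 161. 250.]
box top [522.  50. 250.]
box scene [664. 135.   0.]
box scene [595. 115.   0.]
box scene [556.  21.   0.]
R [481.5 106.4  14. ] [480.4 105.5  14. ]
R [480.5 105.8  28. ] [475.4 114.1  28. ]
L [513.9 429.8  14. ] [511.1 431.2  14. ]
L [512.6 426.2  28. ] [505.7 435.5  28. ]
```

```bash
python3 - <<'E'
import cv2,numpy as np
s=cv2.imread("pics/scene0.png")
f=lambda y,x,w,h,W:cv2.resize(s[y:y+h,x:x+w],W,interpolation=0)
a=np.hstack([f(226,278,30,22,(400,293)),f(304,206,30,22,(400,293))])
b=np.hstack([f(185,310,40,30,(400,300)),f(150,355,40,30,(400,300))])
cv2.imwrite("pics/c.png",np.vstack([a,b]))
E
```

```text
(no output)
```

View pics/c.png

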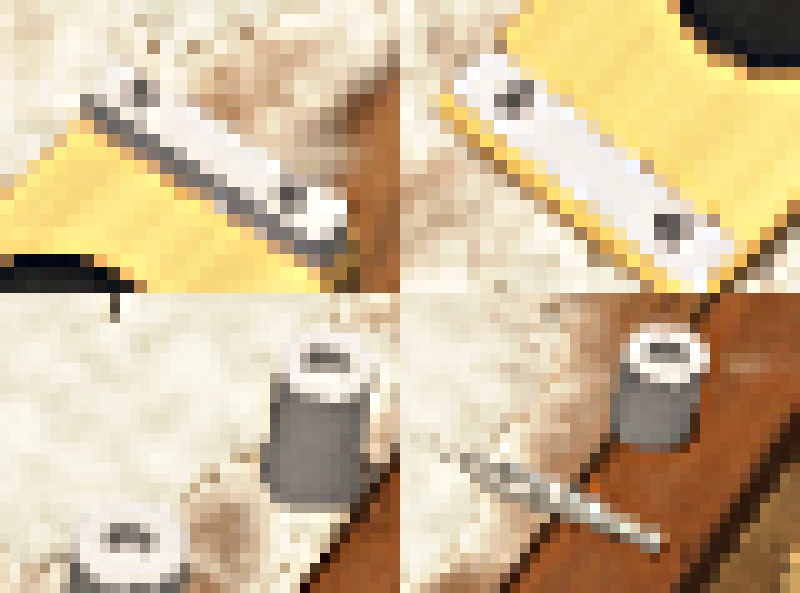

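The upper-right rail end shows a dark side face, so it's raised and the end stop is at the pad near y 169. The other end is a flat plate. Spacers along the bench: 48 (y -21), 60 (y -111), 24 (y -210) and 36 (y -359).

Call:
{"op": "drive_tool", "data": {"series": [{"translation": [0, 0, 0], "rotation": [0, 0, 0.144], "jaw": 1}, {"translation": [0, 0, 0], "rotation": [0, 0, 0.144], "jaw": 1}, {"translation": [0, 0, 0], "rotation": [0, 0, 0.144], "jaw": 1}, {"translation": [0, 0, 0], "rotation": [0, 0, 0.144], "jaw": 1}, {"translation": [0, 0, 0], "rotation": [0, 0, 0.144], "jaw": 1}], "squeeze": 50}}

```text
time: 0.6
tool_pos: [130.8, 559.5, 214.3]
tool_rot: [-3.141, 0.001, 2.186]
ft_force: [0.0, -0.0, -0.3]
gripper_width: 1.002
finger_force: 0.0
```

Call:
{"op": "drive_tool", "data": {"series": [{"translation": [0, 0, 0], "rotation": [0, 0, 0.144], "jaw": 1}, {"translation": [0, 0, 0], "rotation": [0, 0, 0.144], "jaw": 1}, {"translation": [0, 0, 0], "rotation": [0, 0, 0.144], "jaw": 1}, {"translation": [0, 0, 0], "rotation": [0, 0, 0.144], "jaw": 1}, {"translation": [0, 0, 0], "rotation": [0, 0, 0.144], "jaw": 1}]}}

```text
time: 1.1
tool_pos: [130.8, 559.5, 214.3]
tool_rot: [-3.141, 0.001, 1.466]
ft_force: [-0.1, 0.3, 0.2]
gripper_width: 1.001
finger_force: 0.0
```

```bash
cat >> h.py <<'E'
def go(*T):
    "tool-frame shifts from measured pose through world waypoints"
    s=arm.read_state(); p=s["tool_pos"]; R=Ro.from_euler("xyz",s["tool_rot"])
    print("at",p.round(1),s["tool_rot"].round(3),"w",round(s["gripper_width"],2),"t",s["time"])
    for t in T:
        d=R.inv().apply(np.array(t)-p); print(t,"shift",d.round(1),"rows>=",int(np.ceil(np.linalg.norm(d)/45))); p=np.array(t)
E
python3 - <<'E'
from h import *
for n,u,v,h in(("48",294.5,241.4,48),("60",324.6,248.8,60),("24",356,260.4,24),("36",404,258.7,36)): print(n,ray("top",u+.5*0,v,h).round(1))
print("scene 60",ray("scene",342.5,191.2,60).round(1),"36",ray("scene",381.2,155.7,36).round(1))
go((320,380,215),(415,100,215),(431,-110,160))
E
```

```text
48 [454.4 -19.2  48. ]
60 [ 432. -111.   60.]
24 [ 398.3 -213.    24. ]
36 [ 404.9 -360.3   36. ]
scene 60 [ 430.7 -110.7   60. ] 36 [ 401.5 -358.5   36. ]
at [130.8 559.5 214.3] [-3.141e+00  1.000e-03  1.466e+00] w 1.0 t 1.1
(320, 380, 215) shift [-158.7  206.9   -0.5] rows>= 6
(415, 100, 215) shift [-268.5  123.8    0.3] rows>= 7
(431, -110, 160) shift [-207.1   37.9   55.2] rows>= 5
```

Call:
{"op": "drive_tool", "data": {"series": [{"translation": [-26.5, 34.5, 0], "rotation": [0, 0, 0], "jaw": 1}, {"translation": [-26.5, 34.5, 0], "rotation": [0, 0, 0], "jaw": 1}, {"translation": [-26.5, 34.5, 0], "rotation": [0, 0, 0], "jaw": 1}, {"translation": [-26.5, 34.5, 0], "rotation": [0, 0, 0], "jaw": 1}, {"translation": [-26.5, 34.5, 0], "rotation": [0, 0, 0], "jaw": 1}]}}

```text
time: 1.6
tool_pos: [290.3, 409.5, 214.5]
tool_rot: [-3.141, 0.0, 1.472]
ft_force: [0.5, 0.6, 0.5]
gripper_width: 0.998
finger_force: 0.0
```

Call:
{"op": "drive_tool", "data": {"series": [{"translation": [-26.5, 34.5, 0], "rotation": [0, 0, 0], "jaw": 1}, {"translation": [-29.8, 13.8, 0], "rotation": [0, 0, 0], "jaw": 1}, {"translation": [-29.8, 13.8, 0], "rotation": [0, 0, 0], "jaw": 1}, {"translation": [-29.8, 13.8, 0], "rotation": [0, 0, 0], "jaw": 1}, {"translation": [-29.8, 13.8, 0], "rotation": [0, 0, 0], "jaw": 1}]}}

```text
time: 2.1
tool_pos: [364.4, 255.7, 214.5]
tool_rot: [-3.141, 0.0, 1.472]
ft_force: [0.9, -0.4, 1.3]
gripper_width: 0.999
finger_force: 0.0
```

Call:
{"op": "drive_tool", "data": {"series": [{"translation": [-29.8, 13.8, 0], "rotation": [0, 0, 0], "jaw": 1}, {"translation": [-29.8, 13.8, 0], "rotation": [0, 0, 0], "jaw": 1}, {"translation": [-29.8, 13.8, 0], "rotation": [0, 0, 0], "jaw": 1}, {"translation": [-29.8, 13.8, 0], "rotation": [0, 0, 0], "jaw": 1}, {"translation": [-29.8, 13.8, 0], "rotation": [0, 0, 0], "jaw": 1}]}}

```text
time: 2.6
tool_pos: [418.2, 100.8, 214.6]
tool_rot: [-3.141, -0.0, 1.472]
ft_force: [0.3, 0.1, 0.1]
gripper_width: 1.0
finger_force: 0.0
```

Call:
{"op": "drive_tool", "data": {"series": [{"translation": [-41, 7.6, 11], "rotation": [0, 0, 0], "jaw": 1}, {"translation": [-41, 7.6, 11], "rotation": [0, 0, 0], "jaw": 1}, {"translation": [-41, 7.6, 11], "rotation": [0, 0, 0], "jaw": 1}, {"translation": [-41, 7.6, 11], "rotation": [0, 0, 0], "jaw": 1}, {"translation": [-41, 7.6, 11], "rotation": [0, 0, 0], "jaw": 1}]}}

```text
time: 3.1
tool_pos: [435.4, -107.2, 159.2]
tool_rot: [-3.141, -0.0, 1.472]
ft_force: [0.9, 0.8, -0.0]
gripper_width: 0.999
finger_force: 0.0
```

```bash
python3 - <<'E'
from h import *
go((431.5,-111,160),(431.5,-111,40))
cv2.imwrite("pics/s1.png",cv2.resize(imaging.read_camera("scene")[120:270,250:450],(800,600),interpolation=2))
E
```

```text
at [ 435.4 -107.2  159.2] [-3.141 -0.     1.472] w 1.0 t 3.1
(431.5, -111, 160) shift [-4.1 -3.5 -0.8] rows>= 1
(431.5, -111, 40) shift [ -0.   0. 120.] rows>= 3
```

View pics/s1.png

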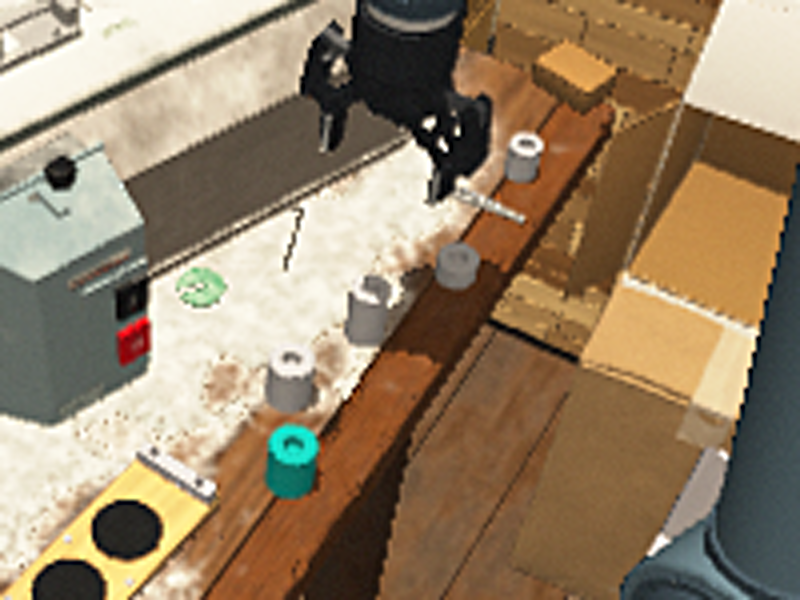

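The gripper is open above spacer 60 (crop ~(370,310)) and lined up. Descending to grip it.

Call:
{"op": "drive_tool", "data": {"series": [{"translation": [-4, -3.5, 20], "rotation": [0, 0, 0], "jaw": 1}, {"translation": [0, 0, 25], "rotation": [0, 0, 0], "jaw": 1}, {"translation": [0, 0, 25], "rotation": [0, 0, 0], "jaw": 1}, {"translation": [0, 0, 25], "rotation": [0, 0, 0], "jaw": 1}, {"translation": [0, 0, 24], "rotation": [0, 0, 0], "jaw": 1}]}}

```text
time: 3.65
tool_pos: [431.5, -108.9, 39.7]
tool_rot: [-3.141, -0.0, 1.472]
ft_force: [0.8, -0.3, -0.7]
gripper_width: 1.002
finger_force: 0.0
```

Call:
{"op": "drive_tool", "data": {"series": [{"translation": [0, 0, 0], "rotation": [0, 0, 0], "jaw": 0.2}, {"translation": [0, 0, 0], "rotation": [0, 0, 0], "jaw": -0.1}, {"translation": [0, 0, 0], "rotation": [0, 0, 0], "jaw": -0.3}, {"translation": [0, 0, 0], "rotation": [0, 0, 0], "jaw": -0.6}, {"translation": [0, 0, 0], "rotation": [0, 0, 0], "jaw": -0.8}]}}

```text
time: 4.15
tool_pos: [436.3, -111.0, 44.7]
tool_rot: [3.133, 0.002, 1.472]
ft_force: [-4.2, 0.9, 34.7]
gripper_width: 0.15
finger_force: 28.9
```

Call:
{"op": "drive_tool", "data": {"series": [{"translation": [0, 0, 0], "rotation": [0, 0, 0], "jaw": -1}, {"translation": [0, 0, 0], "rotation": [0, 0, 0], "jaw": -1}, {"translation": [0, 0, 0], "rotation": [0, 0, 0], "jaw": -1}, {"translation": [0, 0, 0], "rotation": [0, 0, 0], "jaw": -1}, {"translation": [0, 0, 0], "rotation": [0, 0, 0], "jaw": -1}]}}

```text
time: 4.65
tool_pos: [440.1, -112.2, 47.1]
tool_rot: [3.125, 0.004, 1.472]
ft_force: [0.0, 0.0, 27.6]
gripper_width: 0.026
finger_force: 49.0
```

```bash
python3 - <<'E'
from h import *
go((432,-111,130),(410,-40,140),(410,130,140),(508,371.6,140),(508,371.6,60))
print(arm.read_state()["finger_force"])
E
```

```text
at [ 440.1 -112.2   47.1] [3.125 0.004 1.472] w 0.03 t 4.65
(432, -111, 130) shift [  0.1  -6.8 -83.1] rows>= 2
(410, -40, 140) shift [ 68.4 -28.7 -10.7] rows>= 2
(410, 130, 140) shift [169.2 -16.8  -0.9] rows>= 4
(508, 371.6, 140) shift [2.501e+02 7.360e+01 2.000e-01] rows>= 6
(508, 371.6, 60) shift [ 0.3 -1.3 80. ] rows>= 2
49.03834110125899
```

```bash
python3 - <<'E'
from h import *
a=imaging.read_camera("scene")[150:240,300:420];b=imaging.read_camera("top")[215:275,270:390]
cv2.imwrite("pics/s2.png",np.vstack([cv2.resize(a,(480,360),interpolation=2),cv2.resize(b,(480,240),interpolation=2)]))
E
```

```text
(no output)
```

View pics/s2.png

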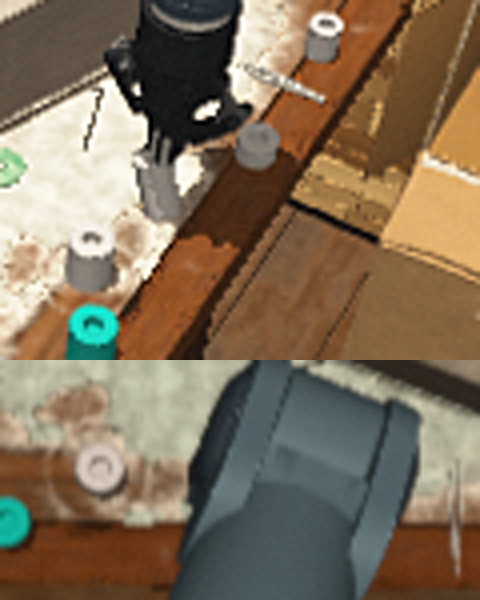

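```bash
python3 - <<'E'
from h import *
f=lambda P:((proj("scene",P)-[300,150])*4).round()
print("tcp",f((440,-112,47)),"tip",f((440,-112,28)),"sp top",f((432,-111,60)),"bot",f((432,-111,0)))
print("s1 tcp",((proj("scene",(435,-107,159))-[250,120])*4).round(),((proj("scene",(435,-107,140))-[250,120])*4).round())
E
python3 -c "
import cv2;a=cv2.imread('pics/s2.png')[80:240,90:280];cv2.imwrite('pics/s2b.png',cv2.resize(a,(760,600),interpolation=2))"
```

```text
tcp [159. 170.] tip [156. 185.] sp top [169. 164.] bot [161. 212.]
s1 tcp [377. 199.] [374. 216.]
```

View pics/s2b.png

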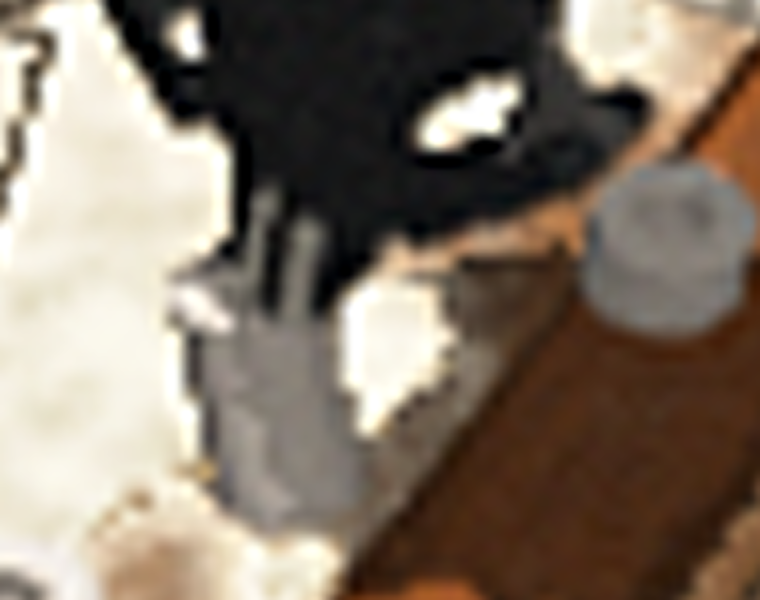

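The fingers closed onto the top of spacer 60 and it leans slightly. In the picture the tips look about 30 mm higher than the reported pose implies. I'll lift gently while still shut, then check the tool offset.

Call:
{"op": "drive_tool", "data": {"series": [{"translation": [0, 0, -1], "rotation": [0, 0, 0], "jaw": -1}, {"translation": [0, 0, -2], "rotation": [0, 0, 0], "jaw": -1}, {"translation": [0, 0, -2], "rotation": [0, 0, 0], "jaw": -1}, {"translation": [0, 0, -2], "rotation": [0, 0, 0], "jaw": -1}, {"translation": [0, 0, -2], "rotation": [0, 0, 0], "jaw": -1}]}}

```text
time: 5.25
tool_pos: [432.0, -109.3, 50.2]
tool_rot: [3.141, -0.0, 1.472]
ft_force: [-0.2, -0.1, -0.3]
gripper_width: 0.002
finger_force: 0.0
```

```bash
python3 - <<'E'
from h import *
s=arm.read_state();print(s["tool_pos"],s["ft_force"],s["q"].round(3),s["finger_force"],s["gripper_width"])
a=imaging.read_camera("scene")[160:215,315:375]
cv2.imwrite("pics/s3.png",cv2.resize(a,(654,600),interpolation=2))
E
```

```text
[ 432.00155646 -109.26804097   50.16857162] [-0.17586291 -0.14757349 -0.29517629] [-0.39   0.25  -0.557  0.764  0.     1.279] 0.0 0.0023426973039475225
```

View pics/s3.png

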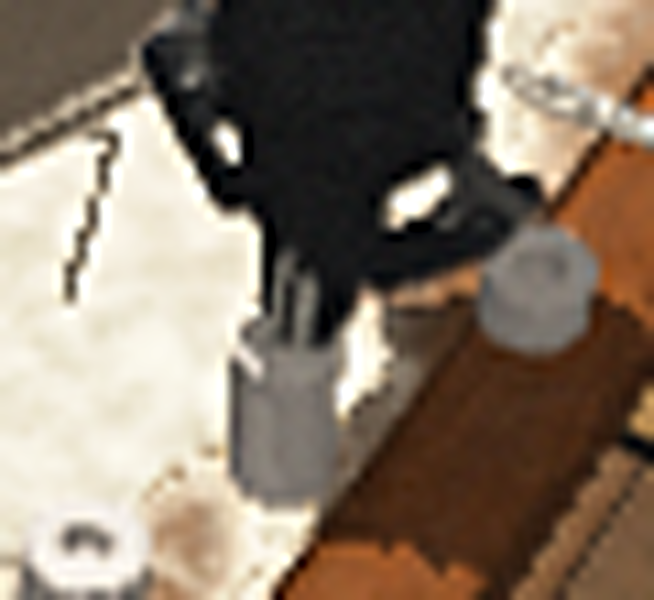

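Call:
{"op": "drive_tool", "data": {"series": [{"translation": [0, 0, -30], "rotation": [0, 0, 0], "jaw": -1}, {"translation": [-15, 0, -30], "rotation": [0, 0, 0], "jaw": -1}, {"translation": [-40, 0, 0], "rotation": [0, 0, 0], "jaw": -1}, {"translation": [0, 0, 30], "rotation": [0, 0, 0], "jaw": -1}, {"translation": [0, 0, 25], "rotation": [0, 0, 0], "jaw": -1}]}}

```text
time: 5.8
tool_pos: [427.4, -165.6, 54.7]
tool_rot: [3.139, 0.001, 1.47]
ft_force: [-1.0, 0.4, 0.5]
gripper_width: 0.001
finger_force: 0.0
```

Call:
{"op": "drive_tool", "data": {"series": [{"translation": [0, 0, 10], "rotation": [0, 0, 0], "jaw": -1}, {"translation": [0, 0, 5], "rotation": [0, 0, 0], "jaw": -1}, {"translation": [0, 0, 3], "rotation": [0, 0, 0], "jaw": -1}, {"translation": [0, 0, 2], "rotation": [0, 0, 0], "jaw": -1}, {"translation": [0, 0, 2], "rotation": [0, 0, 0], "jaw": -1}]}}

```text
time: 6.3
tool_pos: [427.4, -164.3, 33.5]
tool_rot: [3.14, 0.001, 1.472]
ft_force: [-0.3, -0.6, -0.2]
gripper_width: 0.003
finger_force: 0.0
```

```bash
python3 - <<'E'
from h import *
s=arm.read_state();p=s["tool_pos"];print(p,s["ft_force"])
a=imaging.read_camera("scene")[150:210,310:390]
cv2.imwrite("pics/s4.png",cv2.resize(a,(800,600),interpolation=2))
for dz in(-19,0,11):print(dz,((proj("scene",p+[0,0,dz])-[310,150])*10).round())
E
```

```text
[ 427.4215638  -164.30006656   33.54482423] [-0.27781964 -0.5990612  -0.17630001]
-19 [392. 406.]
0 [399. 369.]
11 [403. 346.]
```

View pics/s4.png

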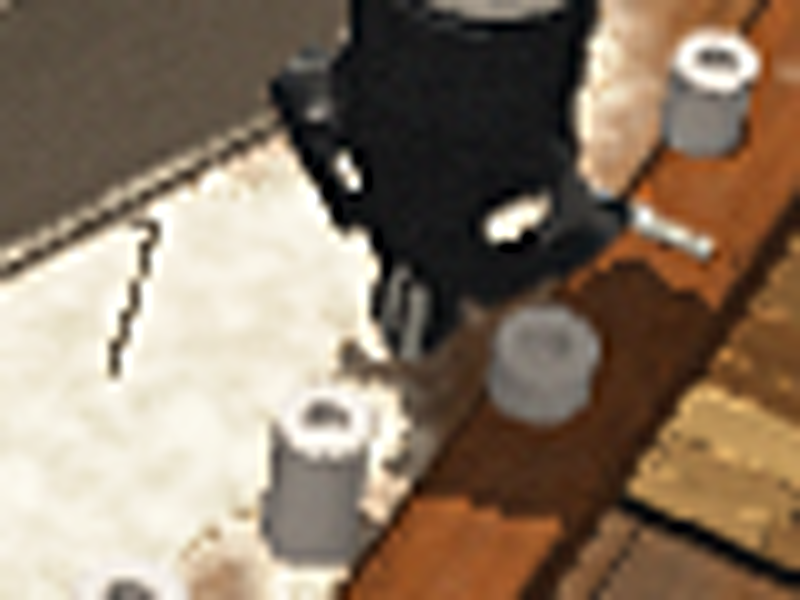

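Call:
{"op": "drive_tool", "data": {"series": [{"translation": [0, 0, 6], "rotation": [0, 0, 0], "jaw": -1}, {"translation": [0, 0, 5], "rotation": [0, 0, 0], "jaw": -1}, {"translation": [0, 0, 3], "rotation": [0, 0, 0], "jaw": -1}, {"translation": [0, 0, 1], "rotation": [0, 0, 0], "jaw": -1}, {"translation": [0, 0, 0], "rotation": [0, 0, 0], "jaw": -1}]}}

```text
time: 6.85
tool_pos: [426.3, -163.9, 17.6]
tool_rot: [-3.141, -0.0, 1.472]
ft_force: [0.2, 0.3, -0.3]
gripper_width: -0.0
finger_force: 0.0
```

Call:
{"op": "drive_tool", "data": {"series": [{"translation": [0, 0, 2], "rotation": [0, 0, 0], "jaw": -1}, {"translation": [0, 0, 2], "rotation": [0, 0, 0], "jaw": -1}, {"translation": [0, 0, 1], "rotation": [0, 0, 0], "jaw": -1}, {"translation": [0, 0, 1], "rotation": [0, 0, 0], "jaw": -1}, {"translation": [0, 0, 0], "rotation": [0, 0, 0], "jaw": -1}]}}

```text
time: 7.35
tool_pos: [426.5, -163.9, 11.7]
tool_rot: [-3.141, -0.0, 1.472]
ft_force: [0.1, -0.1, -0.0]
gripper_width: 0.004
finger_force: 0.0
```

The TCP reads 11.7 mm with no contact, so the real tips are well above the stated 19 mm. I'll keep touching off gently.

Call:
{"op": "drive_tool", "data": {"series": [{"translation": [0, 0, 2], "rotation": [0, 0, 0], "jaw": -1}, {"translation": [0, 0, 2], "rotation": [0, 0, 0], "jaw": -1}, {"translation": [0, 0, 2], "rotation": [0, 0, 0], "jaw": -1}, {"translation": [0, 0, 2], "rotation": [0, 0, 0], "jaw": -1}, {"translation": [0, 0, 1], "rotation": [0, 0, 0], "jaw": -1}]}}

```text
time: 7.85
tool_pos: [426.4, -163.9, 2.6]
tool_rot: [-3.141, -0.0, 1.472]
ft_force: [-0.3, 0.2, 0.9]
gripper_width: -0.003
finger_force: 0.0
```

Call:
{"op": "drive_tool", "data": {"series": [{"translation": [0, 0, 2], "rotation": [0, 0, 0], "jaw": -1}, {"translation": [0, 0, 2], "rotation": [0, 0, 0], "jaw": -1}, {"translation": [0, 0, 1], "rotation": [0, 0, 0], "jaw": -1}, {"translation": [0, 0, 1], "rotation": [0, 0, 0], "jaw": -1}, {"translation": [0, 0, 0], "rotation": [0, 0, 0], "jaw": -1}]}}

```text
time: 8.35
tool_pos: [426.5, -164.0, -3.3]
tool_rot: [-3.141, -0.0, 1.472]
ft_force: [-0.2, 0.2, -0.4]
gripper_width: -0.002
finger_force: 0.0
```

```bash
python3 - <<'E'
from h import *
s=arm.read_state();p=s["tool_pos"];print(p,s["ft_force"])
a=imaging.read_camera("scene")[150:210,310:390]
cv2.imwrite("pics/s5.png",cv2.resize(a,(800,600),interpolation=2))
for dz in(-19,0,11):print(dz,((proj("scene",p+[0,0,dz])-[310,150])*10).round())
E
```

```text
[ 426.49600778 -163.96342736   -3.26289036] [-0.22747201  0.22003226 -0.37713344]
-19 [381. 479.]
0 [388. 443.]
11 [392. 422.]
```

View pics/s5.png

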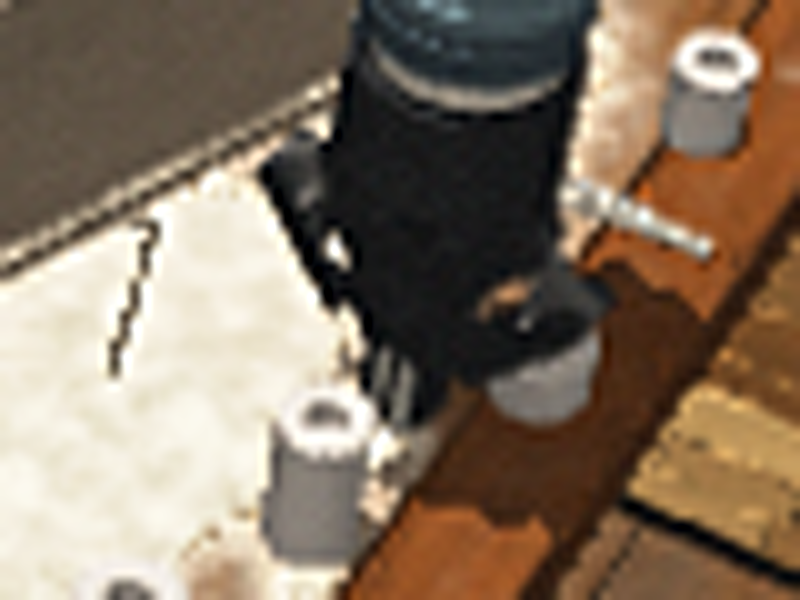

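Call:
{"op": "drive_tool", "data": {"series": [{"translation": [0, 0, 2], "rotation": [0, 0, 0], "jaw": -1}, {"translation": [0, 0, 2], "rotation": [0, 0, 0], "jaw": -1}, {"translation": [0, 0, 1], "rotation": [0, 0, 0], "jaw": -1}, {"translation": [0, 0, 0], "rotation": [0, 0, 0], "jaw": -1}, {"translation": [0, 0, 0], "rotation": [0, 0, 0], "jaw": -1}]}}

```text
time: 8.9
tool_pos: [426.5, -164.0, -8.2]
tool_rot: [-3.141, -0.0, 1.472]
ft_force: [0.3, 0.2, 0.2]
gripper_width: 0.002
finger_force: 0.0
```

Call:
{"op": "drive_tool", "data": {"series": [{"translation": [0, 0, 1], "rotation": [0, 0, 0], "jaw": -1}, {"translation": [0, 0, 1], "rotation": [0, 0, 0], "jaw": -1}, {"translation": [0, 0, 1], "rotation": [0, 0, 0], "jaw": -1}, {"translation": [0, 0, 0], "rotation": [0, 0, 0], "jaw": -1}, {"translation": [0, 0, 0], "rotation": [0, 0, 0], "jaw": -1}]}}

```text
time: 9.4
tool_pos: [426.5, -164.0, -11.2]
tool_rot: [-3.141, -0.0, 1.472]
ft_force: [-0.0, 0.3, 0.7]
gripper_width: 0.0
finger_force: 0.0
```

Call:
{"op": "drive_tool", "data": {"series": [{"translation": [0, 0, 1], "rotation": [0, 0, 0], "jaw": -1}, {"translation": [0, 0, 1], "rotation": [0, 0, 0], "jaw": -1}, {"translation": [0, 0, 1], "rotation": [0, 0, 0], "jaw": -1}, {"translation": [0, 0, 0], "rotation": [0, 0, 0], "jaw": -1}, {"translation": [0, 0, 0], "rotation": [0, 0, 0], "jaw": -1}]}}

```text
time: 9.9
tool_pos: [426.5, -164.0, -14.2]
tool_rot: [-3.141, -0.0, 1.472]
ft_force: [1.0, -0.4, -0.2]
gripper_width: 0.001
finger_force: 0.0
```

Call:
{"op": "drive_tool", "data": {"series": [{"translation": [0, 0, 1], "rotation": [0, 0, 0], "jaw": -1}, {"translation": [0, 0, 1], "rotation": [0, 0, 0], "jaw": -1}, {"translation": [0, 0, 1], "rotation": [0, 0, 0], "jaw": -1}, {"translation": [0, 0, 0], "rotation": [0, 0, 0], "jaw": -1}, {"translation": [0, 0, 0], "rotation": [0, 0, 0], "jaw": -1}]}}

```text
time: 10.4
tool_pos: [426.7, -164.0, -16.4]
tool_rot: [3.141, 0.0, 1.472]
ft_force: [-2.5, 1.3, 9.5]
gripper_width: 0.002
finger_force: 4.7
```

Call:
{"op": "drive_tool", "data": {"series": [{"translation": [0, 0, 1], "rotation": [0, 0, 0], "jaw": -1}, {"translation": [0, 0, 1], "rotation": [0, 0, 0], "jaw": -1}, {"translation": [0, 0, 1], "rotation": [0, 0, 0], "jaw": -1}, {"translation": [0, 0, 0], "rotation": [0, 0, 0], "jaw": -1}, {"translation": [0, 0, 0], "rotation": [0, 0, 0], "jaw": -1}]}}

```text
time: 10.9
tool_pos: [426.8, -164.1, -16.5]
tool_rot: [3.14, 0.001, 1.472]
ft_force: [-11.8, 6.1, 41.8]
gripper_width: 0.001
finger_force: 21.3
```

Contact came at a reported z of -16.3, so the true height is the reported value plus about 35 mm, and the images agree. Spacer 60 is unmoved, with its hole still at (342.5,191.2). I'll redo the pick with that correction.

Call:
{"op": "drive_tool", "data": {"series": [{"translation": [0, 0, -20], "rotation": [0, 0, 0], "jaw": -1}, {"translation": [0, 0, -40], "rotation": [0, 0, 0], "jaw": -1}, {"translation": [0, 0, -40], "rotation": [0, 0, 0], "jaw": 1}, {"translation": [23, 0, -5], "rotation": [0, 0, 0], "jaw": 1}, {"translation": [25, 0, 0], "rotation": [0, 0, 0], "jaw": 1}]}}

```text
time: 11.4
tool_pos: [433.4, -117.1, 87.1]
tool_rot: [3.137, 0.001, 1.47]
ft_force: [0.3, -0.4, 0.9]
gripper_width: 0.5
finger_force: 0.0
```

```bash
python3 - <<'E'
from h import *
go((431.5,-111,85),(431.5,-111,3))
E
```

```text
at [ 433.4 -117.1   87.1] [3.137e+00 1.000e-03 1.470e+00] w 0.5 t 11.4
(431.5, -111, 85) shift [ 5.9 -2.5  2. ] rows>= 1
(431.5, -111, 3) shift [ 0.1 -0.4 82. ] rows>= 2
```

Call:
{"op": "drive_tool", "data": {"series": [{"translation": [5, -1, 0], "rotation": [0, 0, 0], "jaw": 1}, {"translation": [0, 0, 0], "rotation": [0, 0, 0], "jaw": 1}, {"translation": [0, 0, 0], "rotation": [0, 0, 0], "jaw": 1}, {"translation": [0, 0, 10], "rotation": [0, 0, 0], "jaw": 1}, {"translation": [0, 0, 15], "rotation": [0, 0, 0], "jaw": 1}]}}

```text
time: 11.9
tool_pos: [431.6, -112.3, 59.6]
tool_rot: [3.14, 0.001, 1.471]
ft_force: [1.0, 1.0, 0.2]
gripper_width: 1.001
finger_force: 0.0
```

Call:
{"op": "drive_tool", "data": {"series": [{"translation": [0, 0, 15], "rotation": [0, 0, 0], "jaw": 1}, {"translation": [0, 0, 15], "rotation": [0, 0, 0], "jaw": 1}, {"translation": [0, 0, 15], "rotation": [0, 0, 0], "jaw": 1}, {"translation": [0, 0, 12], "rotation": [0, 0, 0], "jaw": 1}, {"translation": [0, 0, 0], "rotation": [0, 0, 0], "jaw": 1}]}}

```text
time: 12.4
tool_pos: [428.7, -111.0, 0.7]
tool_rot: [-3.137, -0.001, 1.471]
ft_force: [-0.1, 0.0, 0.1]
gripper_width: 1.001
finger_force: 0.0
```

Call:
{"op": "drive_tool", "data": {"series": [{"translation": [0, 0, 0], "rotation": [0, 0, 0], "jaw": 0.2}, {"translation": [0, 0, 0], "rotation": [0, 0, 0], "jaw": 0}, {"translation": [0, 0, 0], "rotation": [0, 0, 0], "jaw": -0.1}, {"translation": [0, 0, 0], "rotation": [0, 0, 0], "jaw": -0.15}, {"translation": [0, 0, 0], "rotation": [0, 0, 0], "jaw": -0.2}]}}

```text
time: 12.9
tool_pos: [431.2, -111.3, 3.2]
tool_rot: [3.141, 0.0, 1.472]
ft_force: [0.7, 0.1, -0.0]
gripper_width: 0.398
finger_force: 0.0
```

Call:
{"op": "drive_tool", "data": {"series": [{"translation": [0, 0, 0], "rotation": [0, 0, 0], "jaw": -0.4}, {"translation": [0, 0, 0], "rotation": [0, 0, 0], "jaw": -1}, {"translation": [0, 0, 0], "rotation": [0, 0, 0], "jaw": -1}, {"translation": [0, 0, 0], "rotation": [0, 0, 0], "jaw": -1}, {"translation": [0, 0, 0], "rotation": [0, 0, 0], "jaw": -1}]}}

```text
time: 13.4
tool_pos: [431.2, -111.3, 3.4]
tool_rot: [3.141, 0.0, 1.472]
ft_force: [-0.6, 0.8, 6.0]
gripper_width: 0.359
finger_force: 49.3
```

```bash
python3 - <<'E'
from h import *
go((431,-111,85),(400,-40,110),(400,130,110),(508,371.6,110),(508,371.6,40))
E
```

```text
at [ 431.2 -111.3    3.4] [3.141 0.    1.472] w 0.36 t 13.4
(431, -111, 85) shift [  0.3  -0.2 -81.6] rows>= 2
(400, -40, 110) shift [ 67.6 -37.8 -25. ] rows>= 2
(400, 130, 110) shift [169.2 -16.8  -0. ] rows>= 4
(508, 371.6, 110) shift [251.1  83.6   0. ] rows>= 6
(508, 371.6, 40) shift [ 0.  -0.1 70. ] rows>= 2
```

Call:
{"op": "drive_tool", "data": {"series": [{"translation": [0, 0, -5], "rotation": [0, 0, 0], "jaw": -1}, {"translation": [0, 0, -15], "rotation": [0, 0, 0], "jaw": -1}, {"translation": [0, 0, -25], "rotation": [0, 0, 0], "jaw": -1}, {"translation": [0, 0, -25], "rotation": [0, 0, 0], "jaw": -1}, {"translation": [0, -5, -25], "rotation": [0, 0, 0], "jaw": -1}]}}

```text
time: 13.9
tool_pos: [425.7, -110.6, 98.6]
tool_rot: [-3.141, -0.0, 1.472]
ft_force: [-0.2, 0.6, -1.0]
gripper_width: 0.359
finger_force: 49.7
```

Call:
{"op": "drive_tool", "data": {"series": [{"translation": [15, -15, -12], "rotation": [0, 0, 0], "jaw": -1}, {"translation": [25, -18, 0], "rotation": [0, 0, 0], "jaw": -1}, {"translation": [30, 0, 0], "rotation": [0, 0, 0], "jaw": -1}, {"translation": [30, -3, 0], "rotation": [0, 0, 0], "jaw": -1}, {"translation": [30, -3, 0], "rotation": [0, 0, 0], "jaw": -1}]}}

```text
time: 14.4
tool_pos: [399.2, 23.6, 109.8]
tool_rot: [-3.141, -0.0, 1.471]
ft_force: [0.4, 0.8, -2.4]
gripper_width: 0.358
finger_force: 49.9
```

Call:
{"op": "drive_tool", "data": {"series": [{"translation": [30, -3, 0], "rotation": [0, 0, 0], "jaw": -1}, {"translation": [30, -3, 0], "rotation": [0, 0, 0], "jaw": -1}, {"translation": [30, -3, 0], "rotation": [0, 0, 0], "jaw": -1}, {"translation": [30, 3, 0], "rotation": [0, 0, 0], "jaw": -1}, {"translation": [30, 10, 0], "rotation": [0, 0, 0], "jaw": -1}]}}

```text
time: 14.9
tool_pos: [417.0, 172.4, 109.5]
tool_rot: [-3.14, 0.001, 1.473]
ft_force: [0.2, -0.3, -1.4]
gripper_width: 0.365
finger_force: 49.9
```

Call:
{"op": "drive_tool", "data": {"series": [{"translation": [30, 10, 0], "rotation": [0, 0, 0], "jaw": -1}, {"translation": [30, 10, 0], "rotation": [0, 0, 0], "jaw": -1}, {"translation": [30, 10, 0], "rotation": [0, 0, 0], "jaw": -1}, {"translation": [30, 10, 0], "rotation": [0, 0, 0], "jaw": -1}, {"translation": [20, 5, 0], "rotation": [0, 0, 0], "jaw": -1}]}}

```text
time: 15.4
tool_pos: [477.8, 308.1, 109.5]
tool_rot: [-3.141, -0.0, 1.473]
ft_force: [0.5, -1.5, -1.4]
gripper_width: 0.363
finger_force: 49.9
```

```bash
python3 - <<'E'
from h import *
go((508,371.6,110),(508,371.6,19))
E
```

```text
at [477.8 308.1 109.5] [-3.141 -0.     1.473] w 0.36 t 15.4
(508, 371.6, 110) shift [66.2 23.9 -0.5] rows>= 2
(508, 371.6, 19) shift [-0.  0. 91.] rows>= 3
```

Call:
{"op": "drive_tool", "data": {"series": [{"translation": [30, 10, 0], "rotation": [0, 0, 0], "jaw": -1}, {"translation": [25, 10, 0], "rotation": [0, 0, 0], "jaw": -1}, {"translation": [11, 4, 0], "rotation": [0, 0, 0], "jaw": -1}, {"translation": [0, 0, 20], "rotation": [0, 0, 0], "jaw": -1}, {"translation": [0, 0, 20], "rotation": [0, 0, 0], "jaw": -1}]}}

```text
time: 15.9
tool_pos: [508.1, 370.3, 69.5]
tool_rot: [3.141, -0.0, 1.473]
ft_force: [0.7, -1.1, -1.7]
gripper_width: 0.363
finger_force: 49.9
```

Call:
{"op": "drive_tool", "data": {"series": [{"translation": [0, 0, 20], "rotation": [0, 0, 0], "jaw": -1}, {"translation": [0, 0, 12], "rotation": [0, 0, 0], "jaw": -1}, {"translation": [0, 0, 6], "rotation": [0, 0, 0], "jaw": -1}, {"translation": [0, 0, 0], "rotation": [0, 0, 0], "jaw": -1}, {"translation": [0, 0, 0], "rotation": [0, 0, 0], "jaw": -1}]}}

```text
time: 16.4
tool_pos: [508.2, 369.8, 32.7]
tool_rot: [3.141, -0.001, 1.472]
ft_force: [0.8, 0.1, -1.3]
gripper_width: 0.36
finger_force: 49.9
```

```bash
python3 - <<'E'
from h import *
go((508,371.6,17.6))
cv2.imwrite("pics/p1.png",cv2.resize(imaging.read_camera("scene")[230:340,190:310],(654,600),interpolation=2))
E
```

```text
at [508.2 369.8  32.7] [ 3.141e+00 -1.000e-03  1.472e+00] w 0.36 t 16.4
(508, 371.6, 17.6) shift [ 1.7 -0.4 15.1] rows>= 1
```

View pics/p1.png

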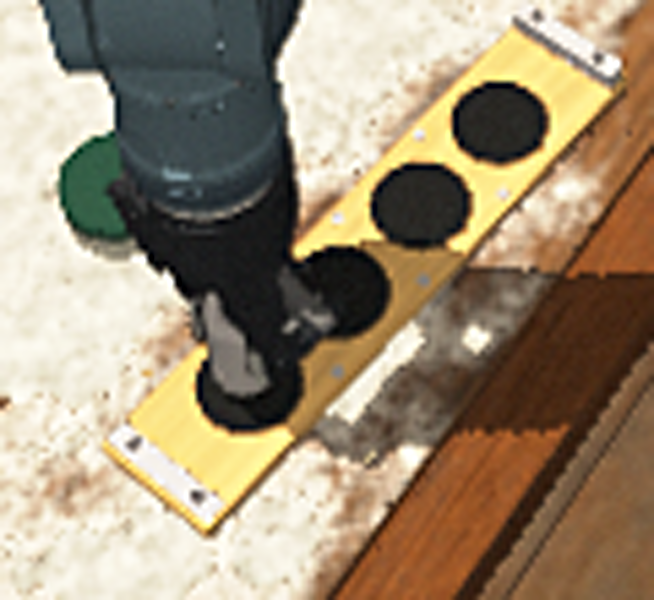

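The spacer hovers over the far pad (crop ~(245,370)). Lowering until it touches.

Call:
{"op": "drive_tool", "data": {"series": [{"translation": [1, 0, 6], "rotation": [0, 0, 0], "jaw": -1}, {"translation": [0, 0, 4], "rotation": [0, 0, 0], "jaw": -1}, {"translation": [0, 0, 3], "rotation": [0, 0, 0], "jaw": -1}, {"translation": [0, 0, 1], "rotation": [0, 0, 0], "jaw": -1}, {"translation": [0, 0, 0], "rotation": [0, 0, 0], "jaw": -1}]}}

```text
time: 16.95
tool_pos: [507.6, 370.5, 17.7]
tool_rot: [-3.141, 0.0, 1.472]
ft_force: [0.4, 0.1, -2.1]
gripper_width: 0.36
finger_force: 50.1
```

Call:
{"op": "drive_tool", "data": {"series": [{"translation": [0, 0, 0.5], "rotation": [0, 0, 0], "jaw": -1}, {"translation": [0, 0, 0.5], "rotation": [0, 0, 0], "jaw": -1}, {"translation": [0, 0, 0.5], "rotation": [0, 0, 0], "jaw": -1}, {"translation": [0, 0, 0.5], "rotation": [0, 0, 0], "jaw": -1}, {"translation": [0, 0, 0], "rotation": [0, 0, 0], "jaw": -1}]}}

```text
time: 17.45
tool_pos: [508.0, 370.7, 17.4]
tool_rot: [3.141, -0.001, 1.472]
ft_force: [-2.9, -2.3, 8.0]
gripper_width: 0.358
finger_force: 50.9
```

Call:
{"op": "drive_tool", "data": {"series": [{"translation": [0, 0, -1], "rotation": [0, 0, 0], "jaw": -0.2}, {"translation": [0, 0, 0], "rotation": [0, 0, 0], "jaw": -0.1}, {"translation": [0, 0, 0], "rotation": [0, 0, 0], "jaw": 0.2}, {"translation": [0, 0, 0], "rotation": [0, 0, 0], "jaw": 1}, {"translation": [0, 0, 0], "rotation": [0, 0, 0], "jaw": 1}]}}

```text
time: 17.95
tool_pos: [507.8, 370.5, 16.7]
tool_rot: [-3.141, 0.0, 1.472]
ft_force: [-0.7, 0.1, 0.5]
gripper_width: 0.918
finger_force: 0.0
```

Call:
{"op": "drive_tool", "data": {"series": [{"translation": [0, 0, 0], "rotation": [0, 0, 0], "jaw": 1}, {"translation": [0, 0, 0], "rotation": [0, 0, 0], "jaw": 1}, {"translation": [0, 0, -15], "rotation": [0, 0, 0], "jaw": 1}, {"translation": [0, 0, -30], "rotation": [0, 0, 0], "jaw": 1}, {"translation": [0, 0, -45], "rotation": [0, 0, 0], "jaw": 1}]}}

```text
time: 18.45
tool_pos: [505.6, 369.2, 105.0]
tool_rot: [-3.136, 0.004, 1.472]
ft_force: [0.8, 0.2, -0.2]
gripper_width: 1.0
finger_force: 0.0
```

```bash
python3 - <<'E'
from h import *
go((400,130,130),(400,40,130),(454,-19,80),(454,-19,-5))
E
```

```text
at [505.6 369.2 105. ] [-3.136  0.004  1.472] w 1.0 t 18.45
(400, 130, 130) shift [-248.6  -81.5  -23.7] rows>= 6
(400, 40, 130) shift [-89.6   8.9   0.3] rows>= 2
(454, -19, 80) shift [-53.2  59.8  49.9] rows>= 3
(454, -19, -5) shift [ 0.3  0.4 85. ] rows>= 2
```

Call:
{"op": "drive_tool", "data": {"series": [{"translation": [-41.5, -13.5, -4], "rotation": [0, 0, 0], "jaw": 1}, {"translation": [-41.5, -13.5, -4], "rotation": [0, 0, 0], "jaw": 1}, {"translation": [-41.5, -13.5, -4], "rotation": [0, 0, 0], "jaw": 1}, {"translation": [-41.5, -13.5, -4], "rotation": [0, 0, 0], "jaw": 1}, {"translation": [-41.5, -13.5, -4], "rotation": [0, 0, 0], "jaw": 1}]}}

```text
time: 18.95
tool_pos: [419.3, 169.4, 127.1]
tool_rot: [3.141, -0.0, 1.472]
ft_force: [1.2, -0.4, -0.4]
gripper_width: 1.0
finger_force: 0.0
```

Call:
{"op": "drive_tool", "data": {"series": [{"translation": [-41.5, -13.5, -4], "rotation": [0, 0, 0], "jaw": 1}, {"translation": [-45, 4.5, 0], "rotation": [0, 0, 0], "jaw": 1}, {"translation": [-45, 4.5, 0], "rotation": [0, 0, 0], "jaw": 1}, {"translation": [-18, 19, 17], "rotation": [0, 0, 0], "jaw": 1}, {"translation": [-18, 19, 17], "rotation": [0, 0, 0], "jaw": 1}]}}

```text
time: 19.45
tool_pos: [437.8, -1.0, 97.4]
tool_rot: [3.139, -0.0, 1.47]
ft_force: [0.4, -0.6, 0.4]
gripper_width: 0.995
finger_force: 0.0
```

Call:
{"op": "drive_tool", "data": {"series": [{"translation": [-18, 19, 17], "rotation": [0, 0, 0], "jaw": 1}, {"translation": [0, 0, 0], "rotation": [0, 0, 0], "jaw": 1}, {"translation": [0, 0, 0], "rotation": [0, 0, 0], "jaw": 1}, {"translation": [0, 0, 0], "rotation": [0, 0, 0], "jaw": 1}, {"translation": [0, 0, 0], "rotation": [0, 0, 0], "jaw": 1}]}}

```text
time: 19.95
tool_pos: [453.9, -18.4, 80.5]
tool_rot: [3.141, -0.0, 1.473]
ft_force: [-0.2, -0.2, -0.1]
gripper_width: 0.998
finger_force: 0.0
```

```bash
python3 - <<'E'
from h import *
go((454,-19,80),(454,-19,-5))
t=imaging.read_camera("top"); s=imaging.read_camera("scene")
cv2.imwrite("pics/p2.png",np.vstack([cv2.resize(t[200:245,145:265],(800,300),interpolation=2),cv2.resize(s[180:300,225:345],(300,300),interpolation=2)[:, :].repeat(1,1) if 0 else cv2.resize(s[225:315,215:335+120],(800,300),interpolation=2)]))
# top disc of spacer on pad
h=cv2.cvtColor(t,cv2.COLOR_BGR2HSV); m=cv2.inRange(h,(0,0,110),(180,60,255)); k=np.zeros_like(m); k[212:235,161:182]=m[212:235,161:182]
c=max(cv2.findContours(k,0,1)[0],key=cv2.contourArea); (u,v),r=cv2.minEnclosingCircle(c); print(u,v,r,ray("top",u,v,74).round(1))
E
```

```text
at [453.9 -18.4  80.5] [ 3.141 -0.     1.473] w 1.0 t 19.95
(454, -19, 80) shift [-0.6  0.2  0.5] rows>= 1
(454, -19, -5) shift [-0.  -0.1 85. ] rows>= 2
167.5 221.5 5.147915363311768 [509.5 369.8  74. ]
```

View pics/p2.png

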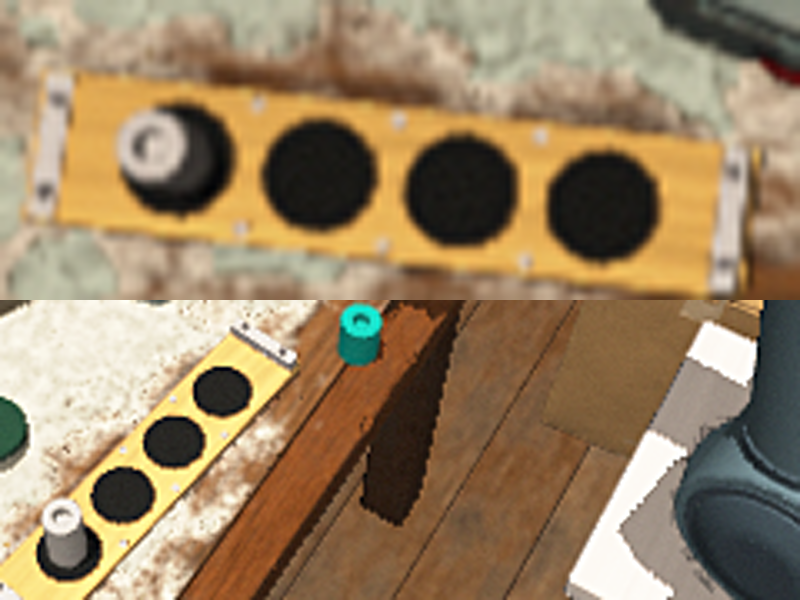

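Spacer 60 stands on the far pad, measured at (509.5, 369.8) against the pad centre (508, 371.6). Next is spacer 48.

Call:
{"op": "drive_tool", "data": {"series": [{"translation": [-0.5, 0, 20], "rotation": [0, 0, 0], "jaw": 1}, {"translation": [0, 0, 20], "rotation": [0, 0, 0], "jaw": 1}, {"translation": [0, 0, 20], "rotation": [0, 0, 0], "jaw": 1}, {"translation": [0, 0, 15], "rotation": [0, 0, 0], "jaw": 1}, {"translation": [0, 0, 10], "rotation": [0, 0, 0], "jaw": 1}]}}

```text
time: 20.55
tool_pos: [453.4, -19.1, -5.8]
tool_rot: [-3.141, -0.0, 1.472]
ft_force: [-0.2, 0.5, 0.3]
gripper_width: 0.998
finger_force: 0.0
```

Call:
{"op": "drive_tool", "data": {"series": [{"translation": [0, 0, 0], "rotation": [0, 0, 0], "jaw": 0.3}, {"translation": [0, 0, 0], "rotation": [0, 0, 0], "jaw": 0.1}, {"translation": [0, 0, 0], "rotation": [0, 0, 0], "jaw": 0}, {"translation": [0, 0, 0], "rotation": [0, 0, 0], "jaw": -0.05}, {"translation": [0, 0, 0], "rotation": [0, 0, 0], "jaw": -0.1}]}}

```text
time: 21.05
tool_pos: [454.1, -19.6, -4.7]
tool_rot: [3.141, -0.0, 1.472]
ft_force: [-0.2, 0.4, 0.7]
gripper_width: 0.448
finger_force: 0.4
```

Call:
{"op": "drive_tool", "data": {"series": [{"translation": [0, 0, 0], "rotation": [0, 0, 0], "jaw": -0.3}, {"translation": [0, 0, 0], "rotation": [0, 0, 0], "jaw": -1}, {"translation": [0, 0, 0], "rotation": [0, 0, 0], "jaw": -1}, {"translation": [0, 0, 0], "rotation": [0, 0, 0], "jaw": -1}, {"translation": [0, 0, 0], "rotation": [0, 0, 0], "jaw": -1}]}}

```text
time: 21.55
tool_pos: [454.1, -19.6, -4.5]
tool_rot: [3.141, 0.0, 1.472]
ft_force: [-1.8, 0.4, 3.6]
gripper_width: 0.42
finger_force: 49.5
```

```bash
python3 - <<'E'
from h import *
go((454,-19,85),(400,40,85),(400,130,85),(501.5,304,85),(501.5,304,9))
E
```

```text
at [454.1 -19.6  -4.5] [3.141 0.    1.472] w 0.42 t 21.55
(454, -19, 85) shift [  0.5  -0.1 -89.5] rows>= 2
(400, 40, 85) shift [ 53.4 -59.6  -0. ] rows>= 2
(400, 130, 85) shift [89.6 -8.9 -0. ] rows>= 2
(501.5, 304, 85) shift [183.2  83.8   0. ] rows>= 5
(501.5, 304, 9) shift [ 0. -0. 76.] rows>= 2
```

Call:
{"op": "drive_tool", "data": {"series": [{"translation": [0, 0, -5], "rotation": [0, 0, 0], "jaw": -1}, {"translation": [0, 0, -15], "rotation": [0, 0, 0], "jaw": -1}, {"translation": [0, 0, -25], "rotation": [0, 0, 0], "jaw": -1}, {"translation": [0, 0, -25], "rotation": [0, 0, 0], "jaw": -1}, {"translation": [5, -10, -20], "rotation": [0, 0, 0], "jaw": -1}]}}

```text
time: 22.05
tool_pos: [446.4, -14.2, 86.7]
tool_rot: [3.138, 0.0, 1.471]
ft_force: [0.4, -0.4, -1.6]
gripper_width: 0.424
finger_force: 50.2
```

Call:
{"op": "drive_tool", "data": {"series": [{"translation": [20, -25, 0], "rotation": [0, 0, 0], "jaw": -1}, {"translation": [29, -25, 0], "rotation": [0, 0, 0], "jaw": -1}, {"translation": [30, -3, 0], "rotation": [0, 0, 0], "jaw": -1}, {"translation": [30, -3, 0], "rotation": [0, 0, 0], "jaw": -1}, {"translation": [30, -3, 0], "rotation": [0, 0, 0], "jaw": -1}]}}

```text
time: 22.55
tool_pos: [399.3, 131.7, 85.2]
tool_rot: [3.141, -0.0, 1.472]
ft_force: [0.9, -0.1, -1.4]
gripper_width: 0.417
finger_force: 50.4
```

Call:
{"op": "drive_tool", "data": {"series": [{"translation": [30, 14, 0], "rotation": [0, 0, 0], "jaw": -1}, {"translation": [30, 14, 0], "rotation": [0, 0, 0], "jaw": -1}, {"translation": [30, 14, 0], "rotation": [0, 0, 0], "jaw": -1}, {"translation": [30, 14, 0], "rotation": [0, 0, 0], "jaw": -1}, {"translation": [30, 14, 0], "rotation": [0, 0, 0], "jaw": -1}]}}

```text
time: 23.05
tool_pos: [484.4, 274.2, 84.9]
tool_rot: [-3.142, 0.0, 1.472]
ft_force: [0.6, -0.0, -1.7]
gripper_width: 0.417
finger_force: 50.4
```

Call:
{"op": "drive_tool", "data": {"series": [{"translation": [20, 9, 0], "rotation": [0, 0, 0], "jaw": -1}, {"translation": [10, 4, 0], "rotation": [0, 0, 0], "jaw": -1}, {"translation": [0, 0, 15], "rotation": [0, 0, 0], "jaw": -1}, {"translation": [0, 0, 15], "rotation": [0, 0, 0], "jaw": -1}, {"translation": [0, 0, 15], "rotation": [0, 0, 0], "jaw": -1}]}}

```text
time: 23.55
tool_pos: [499.5, 300.9, 39.4]
tool_rot: [-3.141, 0.001, 1.472]
ft_force: [0.3, 0.9, -1.5]
gripper_width: 0.421
finger_force: 50.5
```

Call:
{"op": "drive_tool", "data": {"series": [{"translation": [0, 0, 5], "rotation": [0, 0, 0], "jaw": -1}, {"translation": [0, 0, 0], "rotation": [0, 0, 0], "jaw": -1}, {"translation": [0, 0, 0], "rotation": [0, 0, 0], "jaw": -1}, {"translation": [0, 0, 0], "rotation": [0, 0, 0], "jaw": -1}, {"translation": [0, 0, 0], "rotation": [0, 0, 0], "jaw": -1}]}}

```text
time: 24.05
tool_pos: [500.6, 301.7, 35.8]
tool_rot: [3.14, -0.001, 1.472]
ft_force: [-0.5, -0.1, -1.5]
gripper_width: 0.416
finger_force: 50.4
```

```bash
python3 - <<'E'
from h import *
go((501.5,304,9.5))
E
```

```text
at [500.6 301.7  35.8] [ 3.140e+00 -1.000e-03  1.472e+00] w 0.42 t 24.05
(501.5, 304, 9.5) shift [ 2.3  0.6 26.3] rows>= 1
```

Call:
{"op": "drive_tool", "data": {"series": [{"translation": [2, 0.5, 9], "rotation": [0, 0, 0], "jaw": -1}, {"translation": [0, 0, 8], "rotation": [0, 0, 0], "jaw": -1}, {"translation": [0, 0, 5], "rotation": [0, 0, 0], "jaw": -1}, {"translation": [0, 0, 2.5], "rotation": [0, 0, 0], "jaw": -1}, {"translation": [0, 0, 0], "rotation": [0, 0, 0], "jaw": -1}]}}

```text
time: 24.55
tool_pos: [500.2, 303.2, 10.0]
tool_rot: [-3.141, 0.0, 1.472]
ft_force: [0.2, 0.1, -1.6]
gripper_width: 0.422
finger_force: 50.5
```

Call:
{"op": "drive_tool", "data": {"series": [{"translation": [0, 0, 0.5], "rotation": [0, 0, 0], "jaw": -1}, {"translation": [0, 0, 0.5], "rotation": [0, 0, 0], "jaw": -1}, {"translation": [0, 0, 0.5], "rotation": [0, 0, 0], "jaw": -1}, {"translation": [0, 0, 0.5], "rotation": [0, 0, 0], "jaw": -1}, {"translation": [0, 0, 0], "rotation": [0, 0, 0], "jaw": -1}]}}

```text
time: 25.05
tool_pos: [500.8, 303.5, 9.5]
tool_rot: [3.141, -0.0, 1.472]
ft_force: [-2.6, -1.9, 7.4]
gripper_width: 0.418
finger_force: 51.1
```

Call:
{"op": "drive_tool", "data": {"series": [{"translation": [0, 0, -1], "rotation": [0, 0, 0], "jaw": -0.1}, {"translation": [0, 0, 0], "rotation": [0, 0, 0], "jaw": 0.1}, {"translation": [0, 0, 0], "rotation": [0, 0, 0], "jaw": 0.3}, {"translation": [0, 0, 0], "rotation": [0, 0, 0], "jaw": 1}, {"translation": [0, 0, 0], "rotation": [0, 0, 0], "jaw": 1}]}}

```text
time: 25.55
tool_pos: [500.6, 303.4, 9.3]
tool_rot: [-3.142, -0.0, 1.472]
ft_force: [0.3, 0.2, 0.0]
gripper_width: 0.957
finger_force: 0.0
```

Call:
{"op": "drive_tool", "data": {"series": [{"translation": [0, 0, 0], "rotation": [0, 0, 0], "jaw": 1}, {"translation": [0, 0, 0], "rotation": [0, 0, 0], "jaw": 1}, {"translation": [0, 0, -15], "rotation": [0, 0, 0], "jaw": 1}, {"translation": [0, 0, -30], "rotation": [0, 0, 0], "jaw": 1}, {"translation": [0, 0, -45], "rotation": [0, 0, 0], "jaw": 1}]}}

```text
time: 26.05
tool_pos: [498.3, 302.3, 97.7]
tool_rot: [-3.136, 0.003, 1.472]
ft_force: [0.4, -0.0, -0.0]
gripper_width: 1.0
finger_force: 0.0
```

Call:
{"op": "drive_tool", "data": {"series": [{"translation": [-36.5, -16.7, -6], "rotation": [0, 0, 0], "jaw": 1}, {"translation": [-36.5, -16.7, -6], "rotation": [0, 0, 0], "jaw": 1}, {"translation": [-36.5, -16.7, -6], "rotation": [0, 0, 0], "jaw": 1}, {"translation": [-36.5, -16.7, -6], "rotation": [0, 0, 0], "jaw": 1}, {"translation": [-36.5, -16.7, -6], "rotation": [0, 0, 0], "jaw": 1}]}}

```text
time: 26.55
tool_pos: [398.6, 128.9, 129.6]
tool_rot: [3.141, 0.0, 1.472]
ft_force: [1.0, -1.9, 0.6]
gripper_width: 1.0
finger_force: 0.0
```

Call:
{"op": "drive_tool", "data": {"series": [{"translation": [-45, 4.5, 0], "rotation": [0, 0, 0], "jaw": 1}, {"translation": [-45, 4.5, 0], "rotation": [0, 0, 0], "jaw": 1}, {"translation": [-45, 4.5, 0], "rotation": [0, 0, 0], "jaw": 1}, {"translation": [-45, 4.5, 0], "rotation": [0, 0, 0], "jaw": 1}, {"translation": [-45, 4.5, 0], "rotation": [0, 0, 0], "jaw": 1}]}}

```text
time: 27.05
tool_pos: [399.5, -97.9, 129.7]
tool_rot: [3.14, 0.0, 1.472]
ft_force: [0.4, 0.4, 0.9]
gripper_width: 0.998
finger_force: 0.0
```

Call:
{"op": "drive_tool", "data": {"series": [{"translation": [-45, 4.5, 0], "rotation": [0, 0, 0], "jaw": 1}, {"translation": [-45, 4.5, 0], "rotation": [0, 0, 0], "jaw": 1}, {"translation": [-45, 4.5, 0], "rotation": [0, 0, 0], "jaw": 1}, {"translation": [-45, 4.5, 0], "rotation": [0, 0, 0], "jaw": 1}, {"translation": [-40, 4.5, 0], "rotation": [0, 0, 0], "jaw": 1}]}}

```text
time: 27.55
tool_pos: [400.0, -319.6, 129.5]
tool_rot: [3.141, 0.0, 1.471]
ft_force: [1.5, 0.4, -0.1]
gripper_width: 1.002
finger_force: 0.0
```

Call:
{"op": "drive_tool", "data": {"series": [{"translation": [-30, 6, 0], "rotation": [0, 0, 0], "jaw": 1}, {"translation": [0, 0, 15], "rotation": [0, 0, 0], "jaw": 1}, {"translation": [0, 0, 30], "rotation": [0, 0, 0], "jaw": 1}, {"translation": [0, 0, 0], "rotation": [0, 0, 0], "jaw": 1}, {"translation": [0, 0, 0], "rotation": [0, 0, 0], "jaw": 1}]}}

```text
time: 28.05
tool_pos: [402.7, -346.9, 84.2]
tool_rot: [-3.14, -0.002, 1.472]
ft_force: [0.5, -0.9, -0.1]
gripper_width: 0.999
finger_force: 0.0
```

```bash
python3 - <<'E'
from h import *
go((403.5,-359.5,80),(403.5,-359.5,-10))
t=imaging.read_camera("top"); s=imaging.read_camera("scene")
h=cv2.cvtColor(t,cv2.COLOR_BGR2HSV); m=cv2.inRange(h,(0,0,110),(180,60,255))
for (x0,x1),z in (((161,182),74),((183,204),62)):
    k=np.zeros_like(m); k[212:238,x0:x1]=m[212:238,x0:x1]
    c=max(cv2.findContours(k,0,1)[0],key=cv2.contourArea); (u,v),r=cv2.minEnclosingCircle(c); print(u,v,r,ray("top",u,v,z).round(1))
cv2.imwrite("pics/p3.png",np.hstack([cv2.resize(s[225:325,215:315],(400,400),interpolation=2),cv2.resize(s[120:200,330:410],(400,400),interpolation=2)]))
E
```

```text
at [ 402.7 -346.9   84.2] [-3.140e+00 -2.000e-03  1.472e+00] w 1.0 t 28.05
(403.5, -359.5, 80) shift [-12.5   2.1   4.2] rows>= 1
(403.5, -359.5, -10) shift [-0.1  0.1 90. ] rows>= 2
167.5 221.5 5.147915363311768 [509.5 369.8  74. ]
189.89024353027344 224.13414001464844 6.233829975128174 [503.3 303.4  62. ]
```

View pics/p3.png

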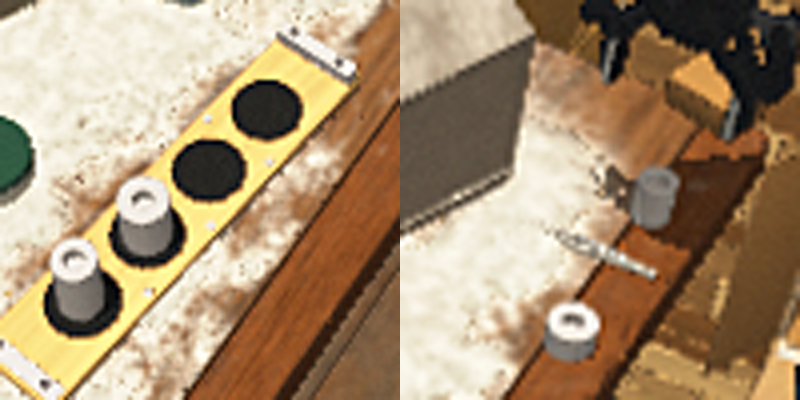

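Both placed spacers stand centred, at (509.5,369.8) and (503.3,303.4). The gripper is above spacer 36 (right panel ~(655,195)), so I'm picking it now.

Call:
{"op": "drive_tool", "data": {"series": [{"translation": [-12, 2, 5], "rotation": [0, 0, 0], "jaw": 1}, {"translation": [0, 0, 24], "rotation": [0, 0, 0], "jaw": 1}, {"translation": [0, 0, 25], "rotation": [0, 0, 0], "jaw": 1}, {"translation": [0, 0, 25], "rotation": [0, 0, 0], "jaw": 1}, {"translation": [0, 0, 15], "rotation": [0, 0, 0], "jaw": 1}]}}

```text
time: 28.65
tool_pos: [404.0, -360.3, -10.8]
tool_rot: [-3.141, 0.0, 1.472]
ft_force: [0.2, -0.4, 0.0]
gripper_width: 1.001
finger_force: 0.0
```

Call:
{"op": "drive_tool", "data": {"series": [{"translation": [0, 0, 0], "rotation": [0, 0, 0], "jaw": 0.3}, {"translation": [0, 0, 0], "rotation": [0, 0, 0], "jaw": 0}, {"translation": [0, 0, 0], "rotation": [0, 0, 0], "jaw": -0.15}, {"translation": [0, 0, 0], "rotation": [0, 0, 0], "jaw": -0.2}, {"translation": [0, 0, 0], "rotation": [0, 0, 0], "jaw": -0.25}]}}

```text
time: 29.15
tool_pos: [404.6, -360.4, -8.7]
tool_rot: [3.141, 0.001, 1.472]
ft_force: [0.0, 0.7, -0.1]
gripper_width: 0.375
finger_force: 0.0
```

Call:
{"op": "drive_tool", "data": {"series": [{"translation": [0, 0, 0], "rotation": [0, 0, 0], "jaw": -0.4}, {"translation": [0, 0, 0], "rotation": [0, 0, 0], "jaw": -1}, {"translation": [0, 0, 0], "rotation": [0, 0, 0], "jaw": -1}, {"translation": [0, 0, 0], "rotation": [0, 0, 0], "jaw": -1}, {"translation": [0, 0, 0], "rotation": [0, 0, 0], "jaw": -1}]}}

```text
time: 29.65
tool_pos: [404.4, -360.4, -8.7]
tool_rot: [3.141, 0.001, 1.472]
ft_force: [-2.1, 0.6, 6.4]
gripper_width: 0.32
finger_force: 49.0
```

```bash
python3 - <<'E'
from h import *
go((403.5,-359.5,80),(400,-330,80),(400,130,80),(495,236.5,80))
E
```

```text
at [ 404.4 -360.4   -8.7] [3.141e+00 1.000e-03 1.472e+00] w 0.32 t 29.65
(403.5, -359.5, 80) shift [  0.7  -0.9 -88.7] rows>= 2
(400, -330, 80) shift [29.  -6.4 -0. ] rows>= 1
(400, 130, 80) shift [457.7 -45.5  -0.6] rows>= 11
(495, 236.5, 80) shift [ 1.154e+02  8.400e+01 -1.000e-01] rows>= 4
```

Call:
{"op": "drive_tool", "data": {"series": [{"translation": [0, 0, -5], "rotation": [0, 0, 0], "jaw": -1}, {"translation": [0, 0, -15], "rotation": [0, 0, 0], "jaw": -1}, {"translation": [0, 0, -25], "rotation": [0, 0, 0], "jaw": -1}, {"translation": [0, 0, -25], "rotation": [0, 0, 0], "jaw": -1}, {"translation": [10, -2, -19], "rotation": [0, 0, 0], "jaw": -1}]}}

```text
time: 30.15
tool_pos: [403.8, -350.8, 81.0]
tool_rot: [3.14, 0.001, 1.471]
ft_force: [0.4, 0.1, -1.3]
gripper_width: 0.321
finger_force: 49.4
```

Call:
{"op": "drive_tool", "data": {"series": [{"translation": [25, -5, 0], "rotation": [0, 0, 0], "jaw": -1}, {"translation": [38, -4, 0], "rotation": [0, 0, 0], "jaw": -1}, {"translation": [38, -4, 0], "rotation": [0, 0, 0], "jaw": -1}, {"translation": [38, -4, 0], "rotation": [0, 0, 0], "jaw": -1}, {"translation": [38, -4, 0], "rotation": [0, 0, 0], "jaw": -1}]}}

```text
time: 30.65
tool_pos: [399.3, -169.7, 79.4]
tool_rot: [3.141, -0.001, 1.471]
ft_force: [0.5, 1.3, -1.7]
gripper_width: 0.319
finger_force: 49.4
```

Call:
{"op": "drive_tool", "data": {"series": [{"translation": [38, -4, 0], "rotation": [0, 0, 0], "jaw": -1}, {"translation": [38, -4, 0], "rotation": [0, 0, 0], "jaw": -1}, {"translation": [38, -4, 0], "rotation": [0, 0, 0], "jaw": -1}, {"translation": [38, -4, 0], "rotation": [0, 0, 0], "jaw": -1}, {"translation": [38, -4, 0], "rotation": [0, 0, 0], "jaw": -1}]}}

```text
time: 31.15
tool_pos: [398.2, 21.3, 79.6]
tool_rot: [3.141, -0.0, 1.472]
ft_force: [1.1, -0.3, -2.5]
gripper_width: 0.32
finger_force: 49.4
```

Call:
{"op": "drive_tool", "data": {"series": [{"translation": [38, -4, 0], "rotation": [0, 0, 0], "jaw": -1}, {"translation": [38, -4, 0], "rotation": [0, 0, 0], "jaw": -1}, {"translation": [30, -3, 0], "rotation": [0, 0, 0], "jaw": -1}, {"translation": [25, 14, 0], "rotation": [0, 0, 0], "jaw": -1}, {"translation": [25, 18, 0], "rotation": [0, 0, 0], "jaw": -1}]}}

```text
time: 31.65
tool_pos: [433.8, 174.2, 79.3]
tool_rot: [-3.14, 0.0, 1.473]
ft_force: [0.3, -1.5, -1.5]
gripper_width: 0.318
finger_force: 49.5
```

```bash
python3 - <<'E'
from h import *
go((494.5,236.5,80),(494.5,236.5,5.5))
E
```

```text
at [433.8 174.2  79.3] [-3.14   0.     1.473] w 0.32 t 31.65
(494.5, 236.5, 80) shift [67.9 54.3 -0.8] rows>= 2
(494.5, 236.5, 5.5) shift [ 0.   0.1 74.5] rows>= 2
```

Call:
{"op": "drive_tool", "data": {"series": [{"translation": [28, 24, 0], "rotation": [0, 0, 0], "jaw": -1}, {"translation": [25, 20, 0], "rotation": [0, 0, 0], "jaw": -1}, {"translation": [12, 8, 10], "rotation": [0, 0, 0], "jaw": -1}, {"translation": [0, 0, 20], "rotation": [0, 0, 0], "jaw": -1}, {"translation": [0, 0, 15], "rotation": [0, 0, 0], "jaw": -1}]}}

```text
time: 32.15
tool_pos: [493.0, 232.9, 33.4]
tool_rot: [-3.141, -0.0, 1.473]
ft_force: [0.4, -0.3, -2.6]
gripper_width: 0.32
finger_force: 49.6
```

Call:
{"op": "drive_tool", "data": {"series": [{"translation": [0, 0, 10], "rotation": [0, 0, 0], "jaw": -1}, {"translation": [0, 0, 0], "rotation": [0, 0, 0], "jaw": -1}, {"translation": [0, 0, 0], "rotation": [0, 0, 0], "jaw": -1}, {"translation": [0, 0, 0], "rotation": [0, 0, 0], "jaw": -1}, {"translation": [0, 0, 0], "rotation": [0, 0, 0], "jaw": -1}]}}

```text
time: 32.65
tool_pos: [493.9, 232.6, 25.4]
tool_rot: [3.14, -0.001, 1.472]
ft_force: [-0.1, 0.0, -2.0]
gripper_width: 0.321
finger_force: 49.6
```

```bash
python3 - <<'E'
from h import *
go((494.5,236.5,5.5))
E
```

```text
at [493.9 232.6  25.4] [ 3.140e+00 -1.000e-03  1.472e+00] w 0.32 t 32.65
(494.5, 236.5, 5.5) shift [ 4.   0.2 19.9] rows>= 1
```

Call:
{"op": "drive_tool", "data": {"series": [{"translation": [4, 0, 8], "rotation": [0, 0, 0], "jaw": -1}, {"translation": [0, 0, 6], "rotation": [0, 0, 0], "jaw": -1}, {"translation": [0, 0, 4], "rotation": [0, 0, 0], "jaw": -1}, {"translation": [0, 0, 0.5], "rotation": [0, 0, 0], "jaw": -1}, {"translation": [0, 0, 0], "rotation": [0, 0, 0], "jaw": -1}]}}

```text
time: 33.15
tool_pos: [493.1, 236.2, 5.5]
tool_rot: [-3.141, 0.0, 1.472]
ft_force: [-0.8, 0.1, -1.4]
gripper_width: 0.32
finger_force: 49.7
```

Call:
{"op": "drive_tool", "data": {"series": [{"translation": [0, 0, 0.5], "rotation": [0, 0, 0], "jaw": -1}, {"translation": [0, 0, 0.5], "rotation": [0, 0, 0], "jaw": -1}, {"translation": [0, 0, 0.5], "rotation": [0, 0, 0], "jaw": -1}, {"translation": [0, 0, 0.5], "rotation": [0, 0, 0], "jaw": -1}, {"translation": [0, 0, 0], "rotation": [0, 0, 0], "jaw": -1}]}}

```text
time: 33.65
tool_pos: [493.4, 236.3, 5.4]
tool_rot: [3.141, -0.0, 1.472]
ft_force: [-4.5, -1.0, 11.3]
gripper_width: 0.321
finger_force: 50.7
```

Call:
{"op": "drive_tool", "data": {"series": [{"translation": [0, 0, -1], "rotation": [0, 0, 0], "jaw": -0.2}, {"translation": [0, 0, 0], "rotation": [0, 0, 0], "jaw": 0}, {"translation": [0, 0, 0], "rotation": [0, 0, 0], "jaw": 0.3}, {"translation": [0, 0, 0], "rotation": [0, 0, 0], "jaw": 1}, {"translation": [0, 0, 0], "rotation": [0, 0, 0], "jaw": 1}]}}

```text
time: 34.15
tool_pos: [493.4, 236.3, 4.7]
tool_rot: [-3.141, 0.0, 1.472]
ft_force: [-0.9, -0.4, -0.9]
gripper_width: 0.956
finger_force: 0.0
```

Call:
{"op": "drive_tool", "data": {"series": [{"translation": [0, 0, 0], "rotation": [0, 0, 0], "jaw": 1}, {"translation": [0, 0, 0], "rotation": [0, 0, 0], "jaw": 1}, {"translation": [0, 0, -15], "rotation": [0, 0, 0], "jaw": 1}, {"translation": [0, 0, -30], "rotation": [0, 0, 0], "jaw": 1}, {"translation": [0, 0, -45], "rotation": [0, 0, 0], "jaw": 1}]}}

```text
time: 34.65
tool_pos: [491.0, 235.4, 93.4]
tool_rot: [-3.136, 0.002, 1.472]
ft_force: [1.1, 0.1, 0.3]
gripper_width: 1.0
finger_force: 0.0
```

Call:
{"op": "drive_tool", "data": {"series": [{"translation": [-28.8, -20.6, -8], "rotation": [0, 0, 0], "jaw": 1}, {"translation": [-28.8, -20.6, -8], "rotation": [0, 0, 0], "jaw": 1}, {"translation": [-28.8, -20.6, -8], "rotation": [0, 0, 0], "jaw": 1}, {"translation": [-28.8, -20.6, -8], "rotation": [0, 0, 0], "jaw": 1}, {"translation": [-42, 4, 0], "rotation": [0, 0, 0], "jaw": 1}]}}

```text
time: 35.15
tool_pos: [397.3, 87.8, 127.5]
tool_rot: [-3.141, -0.001, 1.475]
ft_force: [1.1, 0.0, -0.5]
gripper_width: 1.002
finger_force: 0.0
```

Call:
{"op": "drive_tool", "data": {"series": [{"translation": [-42, 4, 0], "rotation": [0, 0, 0], "jaw": 1}, {"translation": [-42, 4, 0], "rotation": [0, 0, 0], "jaw": 1}, {"translation": [-42, 4, 0], "rotation": [0, 0, 0], "jaw": 1}, {"translation": [-42, 4, 0], "rotation": [0, 0, 0], "jaw": 1}, {"translation": [-42, 4, 0], "rotation": [0, 0, 0], "jaw": 1}]}}

```text
time: 35.65
tool_pos: [398.8, -125.0, 127.1]
tool_rot: [3.141, 0.0, 1.472]
ft_force: [1.0, -0.3, -0.1]
gripper_width: 0.996
finger_force: 0.0
```

Call:
{"op": "drive_tool", "data": {"series": [{"translation": [-42, 4, 0], "rotation": [0, 0, 0], "jaw": 1}, {"translation": [-42, 3, 0], "rotation": [0, 0, 0], "jaw": 1}, {"translation": [0, 0, 20], "rotation": [0, 0, 0], "jaw": 1}, {"translation": [0, 0, 20], "rotation": [0, 0, 0], "jaw": 1}, {"translation": [0, 0, 0], "rotation": [0, 0, 0], "jaw": 1}]}}

```text
time: 36.15
tool_pos: [395.6, -206.7, 84.7]
tool_rot: [-3.137, -0.003, 1.471]
ft_force: [-1.1, 0.4, 0.6]
gripper_width: 1.003
finger_force: 0.0
```

```bash
python3 - <<'E'
from h import *
print(ray("scene",364.5,184,24).round(1))
go((397.5,-212.5,80),(397.5,-212.5,-13))
t=imaging.read_camera("top")
h=cv2.cvtColor(t,cv2.COLOR_BGR2HSV); m=cv2.inRange(h,(0,0,110),(180,60,255))
for (x0,x1),z in (((161,182),74),((183,204),62),((206,224),50)):
    k=np.zeros_like(m); k[214:238,x0:x1]=m[214:238,x0:x1]
    c=max(cv2.findContours(k,0,1)[0],key=cv2.contourArea); (u,v),r=cv2.minEnclosingCircle(c); print(u,v,r,ray("top",u,v,z).round(1))
E
```

```text
[ 394.7 -211.7   24. ]
at [ 395.6 -206.7   84.7] [-3.137e+00 -3.000e-03  1.471e+00] w 1.0 t 36.15
(397.5, -212.5, 80) shift [-5.6  2.5  4.7] rows>= 1
(397.5, -212.5, -13) shift [-0.2  0.4 93. ] rows>= 3
167.5 221.5 5.147915363311768 [509.5 369.8  74. ]
189.89024353027344 224.13414001464844 6.233829975128174 [503.3 303.4  62. ]
212.5 227.375 4.862262725830078 [495.  235.2  50. ]
```

Call:
{"op": "drive_tool", "data": {"series": [{"translation": [-6, 1, 7], "rotation": [0, 0, 0], "jaw": 1}, {"translation": [0, 0, 25], "rotation": [0, 0, 0], "jaw": 1}, {"translation": [0, 0, 25], "rotation": [0, 0, 0], "jaw": 1}, {"translation": [0, 0, 25], "rotation": [0, 0, 0], "jaw": 1}, {"translation": [0, 0, 15], "rotation": [0, 0, 0], "jaw": 1}]}}

```text
time: 36.7
tool_pos: [398.3, -213.7, -11.0]
tool_rot: [3.141, 0.0, 1.473]
ft_force: [-1.0, -0.5, 0.6]
gripper_width: 1.004
finger_force: 0.0
```

Call:
{"op": "drive_tool", "data": {"series": [{"translation": [0, 0, 0], "rotation": [0, 0, 0], "jaw": 0.3}, {"translation": [0, 0, 0], "rotation": [0, 0, 0], "jaw": 0.1}, {"translation": [0, 0, 0], "rotation": [0, 0, 0], "jaw": 0}, {"translation": [0, 0, 0], "rotation": [0, 0, 0], "jaw": -0.05}, {"translation": [0, 0, 0], "rotation": [0, 0, 0], "jaw": -0.1}]}}

```text
time: 37.2
tool_pos: [398.7, -214.1, -9.3]
tool_rot: [3.14, 0.001, 1.472]
ft_force: [0.3, 0.0, -0.3]
gripper_width: 0.447
finger_force: 0.0
```

Call:
{"op": "drive_tool", "data": {"series": [{"translation": [0, 0, 0], "rotation": [0, 0, 0], "jaw": -0.3}, {"translation": [0, 0, 0], "rotation": [0, 0, 0], "jaw": -1}, {"translation": [0, 0, 0], "rotation": [0, 0, 0], "jaw": -1}, {"translation": [0, 0, 0], "rotation": [0, 0, 0], "jaw": -1}, {"translation": [0, 0, 0], "rotation": [0, 0, 0], "jaw": -1}]}}

```text
time: 37.7
tool_pos: [398.5, -214.1, -9.2]
tool_rot: [3.141, 0.001, 1.472]
ft_force: [-2.6, 0.5, 7.4]
gripper_width: 0.388
finger_force: 49.0
```

```bash
python3 - <<'E'
from h import *
go((397,-212.5,80),(400,70,80),(488,169,80))
E
```

```text
at [ 398.5 -214.1   -9.2] [3.141e+00 1.000e-03 1.472e+00] w 0.39 t 37.7
(397, -212.5, 80) shift [  1.3  -1.6 -89.2] rows>= 2
(400, 70, 80) shift [281.4 -24.9  -0.3] rows>= 7
(488, 169, 80) shift [107.2  77.8  -0. ] rows>= 3
```

Call:
{"op": "drive_tool", "data": {"series": [{"translation": [0, 0, -5], "rotation": [0, 0, 0], "jaw": -1}, {"translation": [0, 0, -15], "rotation": [0, 0, 0], "jaw": -1}, {"translation": [0, 0, -25], "rotation": [0, 0, 0], "jaw": -1}, {"translation": [0, 0, -25], "rotation": [0, 0, 0], "jaw": -1}, {"translation": [10, -1, -19], "rotation": [0, 0, 0], "jaw": -1}]}}

```text
time: 38.2
tool_pos: [398.9, -204.7, 80.6]
tool_rot: [3.14, 0.001, 1.471]
ft_force: [0.7, -0.0, -1.5]
gripper_width: 0.387
finger_force: 49.8
```

Call:
{"op": "drive_tool", "data": {"series": [{"translation": [30, -3, 0], "rotation": [0, 0, 0], "jaw": -1}, {"translation": [40, -4, 0], "rotation": [0, 0, 0], "jaw": -1}, {"translation": [40, -4, 0], "rotation": [0, 0, 0], "jaw": -1}, {"translation": [40, -4, 0], "rotation": [0, 0, 0], "jaw": -1}, {"translation": [40, -4, 0], "rotation": [0, 0, 0], "jaw": -1}]}}

```text
time: 38.7
tool_pos: [397.6, -11.1, 79.1]
tool_rot: [3.141, -0.0, 1.471]
ft_force: [1.4, -0.3, -1.3]
gripper_width: 0.388
finger_force: 49.8
```

Call:
{"op": "drive_tool", "data": {"series": [{"translation": [40, -4, 0], "rotation": [0, 0, 0], "jaw": -1}, {"translation": [40, -4, 0], "rotation": [0, 0, 0], "jaw": -1}, {"translation": [40, -4, 0], "rotation": [0, 0, 0], "jaw": -1}, {"translation": [40, -3, 0], "rotation": [0, 0, 0], "jaw": -1}, {"translation": [20, 8, 0], "rotation": [0, 0, 0], "jaw": -1}]}}

```text
time: 39.2
tool_pos: [407.2, 169.9, 79.0]
tool_rot: [-3.14, -0.001, 1.475]
ft_force: [0.6, -0.9, -1.6]
gripper_width: 0.384
finger_force: 49.9
```

Call:
{"op": "drive_tool", "data": {"series": [{"translation": [8, 25, 0], "rotation": [0, 0, 0], "jaw": -1}, {"translation": [2, 25, 0], "rotation": [0, 0, 0], "jaw": -1}, {"translation": [0, 18, 0], "rotation": [0, 0, 0], "jaw": -1}, {"translation": [0, 0, 10], "rotation": [0, 0, 0], "jaw": -1}, {"translation": [0, 0, 0], "rotation": [0, 0, 0], "jaw": -1}]}}

```text
time: 39.7
tool_pos: [475.6, 170.0, 67.3]
tool_rot: [-3.138, 0.001, 1.472]
ft_force: [-0.8, -0.2, -1.4]
gripper_width: 0.382
finger_force: 50.0
```

```bash
python3 - <<'E'
from h import *
go((487.5,169.3,30),(487.5,169.3,5))
print(arm.read_state()["ft_force"])
E
```

```text
at [475.6 170.   67.3] [-3.138e+00  1.000e-03  1.472e+00] w 0.38 t 39.7
(487.5, 169.3, 30) shift [ 0.5 12.1 37.2] rows>= 1
(487.5, 169.3, 5) shift [ 0.   0.1 25. ] rows>= 1
[-0.79015797 -0.23615805 -1.42383482]
```

Call:
{"op": "drive_tool", "data": {"series": [{"translation": [0, 10, 15], "rotation": [0, 0, 0], "jaw": -1}, {"translation": [0, 0, 15], "rotation": [0, 0, 0], "jaw": -1}, {"translation": [0, 0, 15], "rotation": [0, 0, 0], "jaw": -1}, {"translation": [0, 0, 0], "rotation": [0, 0, 0], "jaw": -1}, {"translation": [0, 0, 0], "rotation": [0, 0, 0], "jaw": -1}]}}

```text
time: 40.2
tool_pos: [485.7, 169.3, 23.7]
tool_rot: [-3.139, 0.0, 1.472]
ft_force: [1.4, 0.8, -1.5]
gripper_width: 0.389
finger_force: 50.0
```

Call:
{"op": "drive_tool", "data": {"series": [{"translation": [0, 0, 7], "rotation": [0, 0, 0], "jaw": -1}, {"translation": [0, 0, 4], "rotation": [0, 0, 0], "jaw": -1}, {"translation": [0, 0, 0], "rotation": [0, 0, 0], "jaw": -1}, {"translation": [0, 0, 0], "rotation": [0, 0, 0], "jaw": -1}, {"translation": [0, 0, 0], "rotation": [0, 0, 0], "jaw": -1}]}}

```text
time: 40.7
tool_pos: [487.7, 169.4, 13.1]
tool_rot: [3.141, -0.0, 1.472]
ft_force: [-0.2, -0.9, -1.0]
gripper_width: 0.386
finger_force: 50.0
```

Call:
{"op": "drive_tool", "data": {"series": [{"translation": [0, 0, 4], "rotation": [0, 0, 0], "jaw": -1}, {"translation": [0, 0, 3], "rotation": [0, 0, 0], "jaw": -1}, {"translation": [0, 0, 1], "rotation": [0, 0, 0], "jaw": -1}, {"translation": [0, 0, 0.5], "rotation": [0, 0, 0], "jaw": -1}, {"translation": [0, 0, 0.5], "rotation": [0, 0, 0], "jaw": -1}]}}

```text
time: 41.2
tool_pos: [487.3, 169.4, 4.8]
tool_rot: [-3.142, -0.0, 1.472]
ft_force: [-6.1, -1.8, 12.8]
gripper_width: 0.386
finger_force: 51.2
```

Call:
{"op": "drive_tool", "data": {"series": [{"translation": [0, 0, 0.5], "rotation": [0, 0, 0], "jaw": -1}, {"translation": [0, 0, 0], "rotation": [0, 0, 0], "jaw": -1}, {"translation": [0, 0, 0], "rotation": [0, 0, 0], "jaw": -1}, {"translation": [0, 0, 0], "rotation": [0, 0, 0], "jaw": -1}, {"translation": [0, 0, 0], "rotation": [0, 0, 0], "jaw": -1}]}}

```text
time: 41.7
tool_pos: [487.3, 169.4, 4.8]
tool_rot: [3.141, -0.0, 1.472]
ft_force: [-5.7, -1.2, 13.4]
gripper_width: 0.387
finger_force: 51.4
```

Touchdown. Now release, lift and back off towards the robot.

Call:
{"op": "drive_tool", "data": {"series": [{"translation": [0, 0, -1], "rotation": [0, 0, 0], "jaw": -0.1}, {"translation": [0, 0, 0], "rotation": [0, 0, 0], "jaw": 0.1}, {"translation": [0, 0, 0], "rotation": [0, 0, 0], "jaw": 0.4}, {"translation": [0, 0, 0], "rotation": [0, 0, 0], "jaw": 0.4}, {"translation": [0, 0, 0], "rotation": [0, 0, 0], "jaw": 0.4}]}}

```text
time: 42.2
tool_pos: [487.4, 169.4, 4.2]
tool_rot: [-3.141, 0.0, 1.472]
ft_force: [-0.1, 0.2, 0.3]
gripper_width: 0.701
finger_force: 0.0
```

Call:
{"op": "drive_tool", "data": {"series": [{"translation": [0, 0, -10], "rotation": [0, 0, 0], "jaw": 0.4}, {"translation": [0, 0, -25], "rotation": [0, 0, 0], "jaw": 0.4}, {"translation": [0, 0, -40], "rotation": [0, 0, 0], "jaw": 0.4}, {"translation": [-10, -25, -20], "rotation": [0, 0, 0], "jaw": 0.4}, {"translation": [-40, -25, 0], "rotation": [0, 0, 0], "jaw": 0.4}]}}

```text
time: 42.7
tool_pos: [437.0, 126.5, 103.7]
tool_rot: [3.132, -0.003, 1.476]
ft_force: [1.8, -1.7, 0.7]
gripper_width: 0.701
finger_force: 0.0
```

Call:
{"op": "drive_tool", "data": {"series": [{"translation": [-45, -10, 0], "rotation": [0, 0, 0], "jaw": 0.4}, {"translation": [-45, 0, 0], "rotation": [0, 0, 0], "jaw": 0.4}, {"translation": [-45, 4, 0], "rotation": [0, 0, 0], "jaw": 0.4}, {"translation": [-30, 4, 0], "rotation": [0, 0, 0], "jaw": 0.4}, {"translation": [0, 0, 0], "rotation": [0, 0, 0], "jaw": 0.4}]}}

```text
time: 43.2
tool_pos: [415.3, -42.6, 100.4]
tool_rot: [3.139, 0.001, 1.466]
ft_force: [-0.7, -0.5, 0.4]
gripper_width: 0.698
finger_force: 0.0
```

```bash
python3 - <<'E'
from h import *
go()
t=imaging.read_camera("top"); s=imaging.read_camera("scene")
h=cv2.cvtColor(t,cv2.COLOR_BGR2HSV); m=cv2.inRange(h,(0,0,110),(180,60,255))
for (x0,x1),z in (((161,182),74),((183,204),62),((206,224),50),((226,245),38)):
    k=np.zeros_like(m); k[214:240,x0:x1]=m[214:240,x0:x1]
    c=max(cv2.findContours(k,0,1)[0],key=cv2.contourArea); (u,v),r=cv2.minEnclosingCircle(c); print(u,v,r,ray("top",u,v,z).round(1))
cv2.imwrite("pics/p4.png",np.hstack([cv2.resize(s[225:325,215:315],(400,400),interpolation=2),cv2.resize(t[195:255,145:265],(400,400),interpolation=2)]))
E
```

```text
at [415.3 -42.6 100.4] [3.139e+00 1.000e-03 1.466e+00] w 0.7 t 43.2
167.5 221.5 5.147915363311768 [509.5 369.8  74. ]
189.85443115234375 224.25949096679688 6.128464221954346 [502.9 303.5  62. ]
212.36000061035156 227.33999633789062 4.940258979797363 [495.1 235.7  50. ]
233.86363220214844 229.68182373046875 5.7944464683532715 [489.5 169.9  38. ]
```

View pics/p4.png

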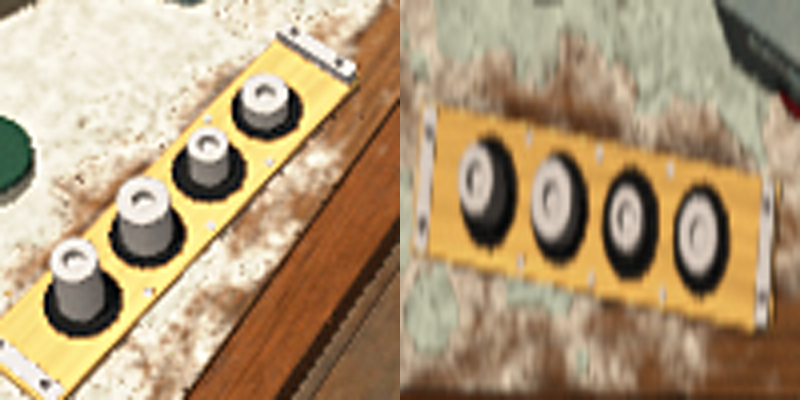

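All four spacers stand upright, in order, within about 2.5 mm of the pad centres. The shortest is beside the raised stop and the arm is clear.

```bash
python3 -c "
from cell import arm; print(arm.finish_job())"
```

```text
the job is handed in; nothing more can be done
None
```

The job is handed in: the 24, 36, 48 and 60 mm spacers stand upright in that order from the end stop, each within about 2.5 mm of its pad centre by camera; none fell over, though the 60 tilted briefly in a first bad grasp, and the hand-in call returned no verdict.

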